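# Lock the spent culture jars into the steriliser box

### The arm

A 6-joint arm with a two-finger parallel gripper is mounted at the origin on the work surface. World frame = base frame: x ahead of the robot, y to its left, z up, the work surface at z = 0. Lengths are in m, angles in rad, forces in N, time in s.
With the tool pointing down it reaches from about 0.35 to 0.775 m from the base axis. Payload 7.3 kg.
Tool frame: the origin (TCP) lies midway between the tips of the shut fingers; the grasp point (between the pads) lies 19 mm behind it; z points along the fingers, y is the direction in which the jaws open and shut (so a half turn about z gives the same grasp; the last joint's range is limited). The gripper opens to 92 mm and grips with 3 to 60 N. Pads are 19 mm wide; open, the fingers measure 130 mm over their backs; the gripper's body (75 mm by 190 mm) begins 47 mm behind the grasp point.
Start: joints at [-1.486, 0.342, 1.524, -0, 1.275, -0.146], TCP at [0.12, -0.511, 0.227] pointing down, gripper open.
Joint ranges: [-2.53, 2.53], [-0.77, 2.02], [0.04, 2.7], [-1, 4.14], [0.28, 2.66], [-3.11, 3.11]. Speed limits (rad/s): [2.57, 2.57, 3.14, 3.14, 3.14, 3.14].

### API

Orientations are given as [roll, pitch, yaw] about the fixed x, y, z axes, in that order (R = Rz(yaw) Ry(pitch) Rx(roll)).
In Python, from cell import robot, imaging gives the robot as it stands. The module is installed in compiled form; this text tells all that it offers.
- The arm moves only by the tool send_rows, never from a script. Its argument "plan" is a list of rows, each a list of 3 entries, a list of its own where there are three numbers: the shift along the world's x, y, z in m, then the turn, a rotation vector about the world's x, y, z in rad, then the closure in counts, from 0 (fully open) to 255 (shut). A call has 1 to 20 rows; each row shifts and turns the commanded pose from where the row before left it; what a row does not reach is not made up. A row lasts 1/10 s, in which the tool goes at most 50 mm and 8.59 degrees, less where a joint would pass 70% of its speed; a pose out of reach is approached as far as the arm can. A call is refused whole if a number of a shift passes 0.05 or a number of a turn 0.15, either way. A call with a gripper value outside its range is refused whole. The fingers move at their own pace and stop on an object; "newtons" is the grip in N (left out, the last holds). Time passes only in rows, so rows that do not move let the fingers close. It gives the time, the measured TCP pose, the force and the opening at its end, in the units of the state.
- robot.observe(): the state, without advancing time (a new reading comes with each control period).
- imaging.read_camera(name): name is "scene" or "side" or "wrist"; returns a dict with "pixels" (480x640x3 uint8, red, green, blue), "fx", "fy", "cx", "cy" (pixels), "world_from_camera" (4x4, takes a point from camera to world coordinates). Camera axes: x right, y down, z forward; pixel columns grow to the right and rows downward; lengths in m; the calibration is good to about 2 mm. A picture is of the moment at which its call begins. There is no depth.
- robot.hand_in(): hands the job in, once; it reports no verdict.
The state is a dict: "time": time; "qpos": joint angles; "qvel": joint speeds; "joint_efforts": joint torques, N m; "tool_pos": TCP position; "tool_rot": TCP orientation; "contact_force": force on the tool from outside, world axes, zero at the start; "torque": the same for the moment, N m; "opening": finger opening in m.
Only numpy, scipy, OpenCV 4.12 (cv2) and the standard library are available. Lean on these libraries where they do the work, as an engineer would, in place of code of your own. Each camera call takes 0.05 s, during which the arm holds its last target.

### The job

Take the loose lid off the aluminium steriliser box by its knob and lay it flat on the bench, then load every short amber jar into the box and put the lid back so that it sits fully home. Then use the mallet, never the hand, to knock both sprung locking pins at the ends of the box fully down, and finally lay the mallet back with its head on its black rubber mat. Leave the tall bottles and everything else on the bench where they are.

Things in the scene. Friction and masses are not known exactly. Their poses are not given: they have to be found in the camera images.
- box: Open aluminium steriliser box, fixed: 140 (its x) by 190 (its y) by 85 mm high outside, walls and floor 4 mm, inside 132 by 182 mm. Origin: centre of its underside, z up. Outside each end (+y, -y) a grey lug, 50 mm along x, 95 mm high, 110 to 160 mm from the box centre, carries a locking pin. The 2 to 4 jars fit standing, two by two, under the lid.
- lid: Loose lid, 300 g, starts seated on the box. Origin: centre of its underside, z up, long side along y. Plug 120 (x) by 170 (y) mm, z 0 to 8, enters the mouth with 6 mm play all round; plate 142 by 192 mm, z 8 to 14, rests on the rim; black bar knob 26 (x) by 50 (y) mm, z 24 to 50. Seated: origin 77 mm above the box's origin, centred, long sides parallel, either way round.
- pin_left (a joint): Sprung steel locking pin in the lug at the box's +y end, on the box's y axis 135 mm from its centre: how far it is pressed down, in m. It starts 0 to 0.003 (up); 0.020 is fully down on its stop, and from 0.017 it is locked. It takes about 8 N to start it and 11 N to drive it home; friction holds it where it has been driven.
- pin_right (a joint): The same pin at the box's -y end.
- pin_left_top (a point): Centre of the flat top of pin_left's steel head (32 mm across), 130 mm above the bench when fully up and 110 mm when fully down; it moves with the pin.
- pin_right_top (a point): The same for pin_right.
- mallet: Mallet, 320 g: grey 55 mm cube head, origin at the cube's centre, and a straight wooden handle 22 by 22 mm from one face along the mallet's -x, from x = -27.5 to -142.5 mm. Any of the head's four side faces may rest on the bench or strike. Starts on the mat, handle level, its axis 30.5 mm above the bench. Centre of mass about 12 mm from the origin towards the handle.
- mat: Black rubber mat fixed to the bench, 190 (its x) by 120 (its y) by 3 mm, the mallet's place. Origin at the centre of its underside.
- jar1: Short amber glass jar with white screw cap, 46 mm in diameter, 70 mm tall, 140 g, standing in the row in front of the box. Origin at the centre of its underside, z up. May be absent.
- jar2: Short amber glass jar with white screw cap, 46 mm in diameter, 70 mm tall, 140 g, standing in the row in front of the box. Origin at the centre of its underside, z up. May be absent.
- jar3: Short amber glass jar with white screw cap, 46 mm in diameter, 70 mm tall, 140 g, standing in the row in front of the box. Origin at the centre of its underside, z up. May be absent.
- jar4: Short amber glass jar with white screw cap, 46 mm in diameter, 70 mm tall, 140 g, standing in the row in front of the box. Origin at the centre of its underside, z up. May be absent.
- tall1: Tall amber culture bottle, 40 mm in diameter, 120 mm tall, standing among the jars; a bystander to be left alone. Origin at the centre of its underside.
- tall2: Tall amber culture bottle, 40 mm in diameter, 120 mm tall, standing among the jars; a bystander to be left alone. Origin at the centre of its underside.
- clear_spot (a point): Centre of a clear piece of bench to the left (+y) of the box, 150 mm along world x by 220 mm along world y, where the lid has room to lie with its long side along world y.
Things that resemble listed ones, but are neither listed nor needed, are in the scene too. What is shaped like the mallet but yellow is not meant.

How it is judged:
By the outcome, as a careful person would: the job done as asked, in the order asked, and still so for the second after the job is handed in, with the robot touching nothing.
Of jar1, jar2, jar3, jar4 only 2 to 4 are there at a start; the rules pass over those that are not, and their reading is None.
At some moment in a run one of jar1, jar2, jar3, jar4, mallet may be knocked a few centimetres aside while the robot is not near it.
Once in a run the grip may slacken for a moment while it holds something.
It also fails if it takes over 208 s, if anything falls off the work surface, if the arm or the gripper's body presses on something with over 40 N, if the wrist force passes 120 N, or if a joint passes its speed limit or range.

## Working session

There is one attempt and no reset: what is moved stays moved. The work goes in short steps, Python scripts to look and compute and a tool call to move; the robot and the scene stay as the last step left them, time stands still between calls to the robot, and variables do not carry over. Pictures are saved under pics/ and viewed, and the job is handed in when it is done.

Besides the shell and the picture viewer there is one more tool, called after "Emit:" as name(argument=value, ...) on one line, values as JSON. send_rows: Moves the arm, as the interface text tells. Its arguments: {"type":"object","properties":{"plan":{"type":"array"},"newtons":{"type":"number"}},"required":["plan"]}

```bash
mkdir -p pics; ls; cat > h.py <<'E'
from cell import robot, imaging
import numpy as np, cv2
def shot(name,tag,crop=None,scale=1):
    r=imaging.read_camera(name); p=r["pixels"][:,:,::-1].copy()
    np.savez(f"pics/{tag}.npz",pixels=r["pixels"],K=[r["fx"],r["fy"],r["cx"],r["cy"]],T=r["world_from_camera"])
    save(p,tag,crop,scale); return r
def save(p,tag,crop=None,scale=1):
    if crop: p=p[crop[1]:crop[3],crop[0]:crop[2]]
    p=cv2.resize(p,None,fx=scale,fy=scale,interpolation=cv2.INTER_CUBIC)
    cv2.imwrite(f"pics/{tag}.png",p)
def load(tag):
    d=np.load(f"pics/{tag}.npz"); return d
def ray(d,u,v,z):
    fx,fy,cx,cy=d["K"]; T=d["T"]
    r=T[:3,:3]@np.array([(u-cx)/fx,(v-cy)/fy,1]); o=T[:3,3]
    return o+r*(z-o[2])/r[2]
def proj(d,P):
    fx,fy,cx,cy=d["K"]; T=d["T"]; P=np.atleast_2d(P)
    q=(P-T[:3,3])@T[:3,:3]
    return np.c_[q[:,0]/q[:,2]*fx+cx,q[:,1]/q[:,2]*fy+cy]
E
python3 - <<'E'
from h import *
print(robot.observe())
for c in ["scene","side","wrist"]:
    r=shot(c,c+"0"); print(c,r["fx"],r["cx"],r["cy"],np.round(r["world_from_camera"],3).tolist())
E
```

```text
pics
{'time': 0.0, 'qpos': array([-1.48603037e+00,  3.42720575e-01,  1.52502548e+00,  2.89046078e-05,
        1.27541170e+00, -1.46041950e-01]), 'qvel': array([-4.73744515e-04, -7.22265656e-04, -2.02476201e-04, -6.03749500e-05,
       -2.06056309e-03, -8.45164201e-04]), 'joint_efforts': array([ 9.26639805e-04, -4.31243849e+01, -2.44224983e+01,  7.17474218e-02,
        5.58800879e-02, -1.50353062e-04]), 'tool_pos': array([ 0.12007457, -0.51065859,  0.22604313]), 'tool_rot': array([-3.14004824e+00, -2.55104007e-04,  2.30799273e-01]), 'contact_force': array([-0.40354018,  0.27923648,  0.76643659]), 'torque': array([ 0.01355211,  0.03777099, -0.00041649]), 'opening': 0.09208847287432174}
scene 529.8596458666219 320.1853168869943 241.5040623497144 [[0.629, 0.541, -0.559, 1.17], [0.778, -0.449, 0.44, -0.54], [-0.012, -0.711, -0.703, 0.956], [0.0, 0.0, 0.0, 1.0]]
side 435.9820122531253 316.6084703284452 231.39402453204275 [[0.951, -0.139, 0.276, 0.26], [-0.308, -0.491, 0.815, -0.721], [0.021, -0.86, -0.51, 0.541], [0.0, 0.0, 0.0, 1.0]]
wrist 406.2149290917463 320.45128524117786 240.09611792031686 [[0.229, -0.934, -0.275, 0.195], [-0.973, -0.22, -0.063, -0.494], [-0.002, 0.282, -0.959, 0.383], [0.0, 0.0, 0.0, 1.0]]
```

View pics/scene0.png

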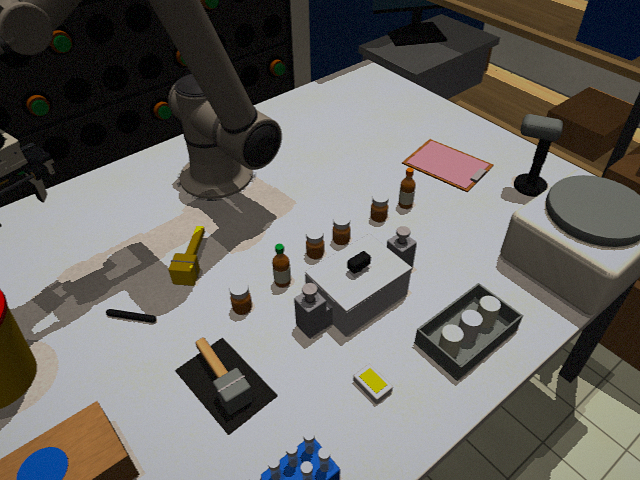

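View pics/side0.png

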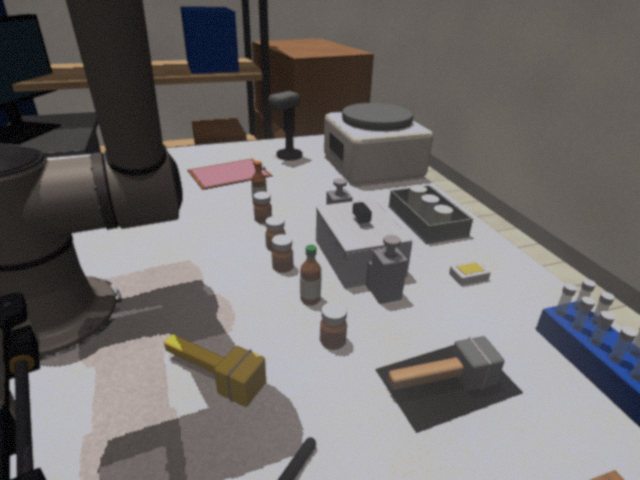

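View pics/wrist0.png

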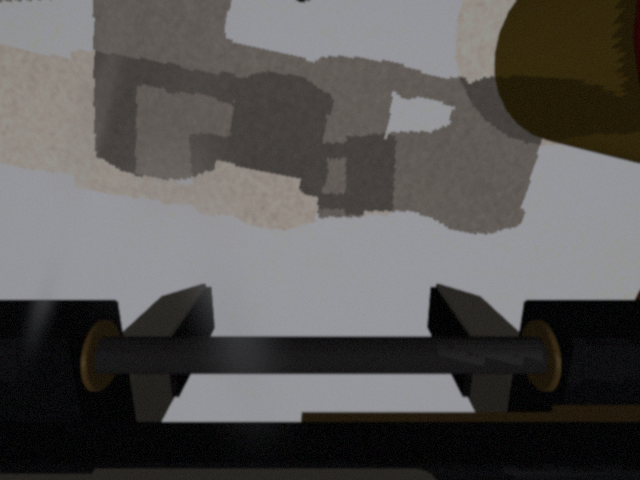

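The scene view shows four jars at (241,298), (315,243), (341,230) and (380,207), and tall bottles at (281,268) and (407,190). The box is at about (358,285), its pins at (310,293) and (403,236), and the grey mallet on its mat at about (228,385). I'll enlarge this to read pixels.

```bash
python3 - <<'E'
from h import *
p=load("scene0")["pixels"][:,:,::-1]
save(p,"c1",(215,160,435,340),3.6)
save(p,"c2",(165,320,285,435),5)
E
```

```text
(no output)
```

View pics/c1.png

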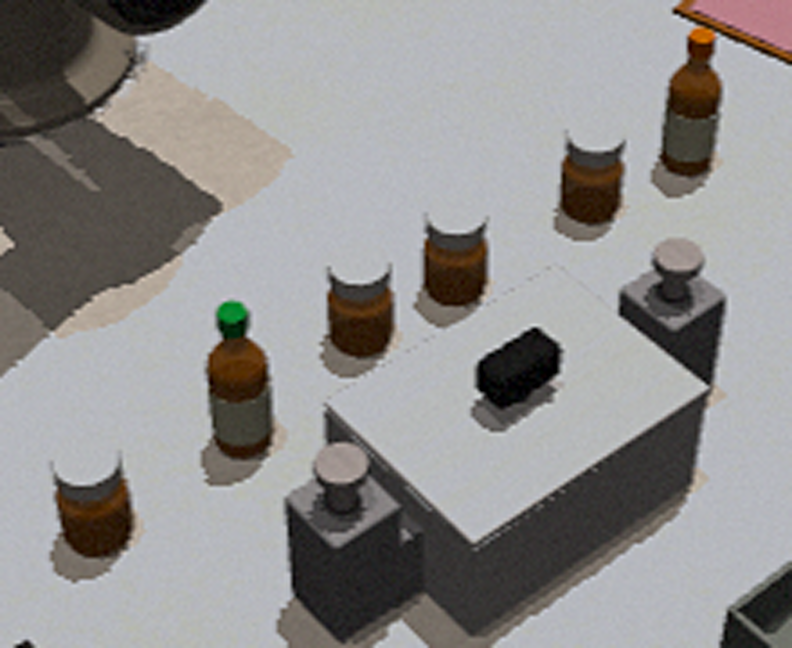

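View pics/c2.png

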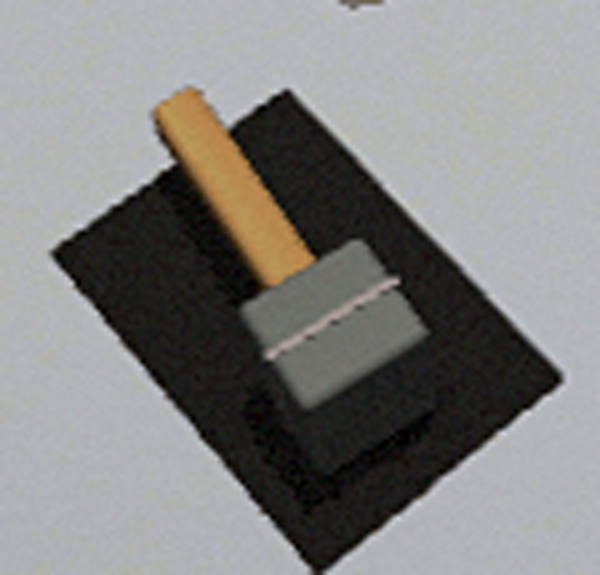

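```bash
python3 - <<'E'
from h import *
d=load("scene0"); o=d["T"][:3,3]
f1=lambda a:(a[0]/3.6+215-.5+.5/3.6,a[1]/3.6+160-.5+.5/3.6); f2=lambda a:(a[0]/5+165-.4,a[1]/5+320-.4)
def quad(pts,z,n):
    P=np.array([ray(d,*q,z) for q in pts]); c=P.mean(0)
    s=[np.linalg.norm(P[i]-P[(i+1)%4]) for i in range(4)]
    e=[np.degrees(np.arctan2(*(P[(i+1)%4]-P[i])[[1,0]])) for i in range(4)]
    print(n,np.round(c,4),"sides",np.round(s,4),"ang",np.round(e,1)); return c
quad([f1(a) for a in [(326,405),(475,547),(708,388),(557,266)]],.091,"lid")
quad([f2(a) for a in [(240,308),(360,240),(430,330),(308,410)]],.058,"mallet")
quad([f2(a) for a in [(52,253),(288,90),(562,378),(318,572)]],.003,"mat")
print("pinL?",ray(d,*f1((342,466)),.129),"other",ray(d,*f1((678,257)),.129))
for n,a,r in [("A",(95,556),.023),("B",(362,356),.023),("C",(456,306),.023),("D",(590,223),.023),("t1",(244,457),.02),("t2",(688,173),.02)]:
    p=ray(d,*f1(a),0); h=p-o; h[2]=0; h/=np.linalg.norm(h); print(n,np.round(p+h*r,4))
kn=[(477,375),(537,330),(560,350),(500,405)]
print("knob top",ray(d,*f1((517,355)),.127))
E
```

```text
lid [0.6056 0.0113 0.091 ] sides [0.1398 0.1903 0.1385 0.1914] ang [ -0.5  90.5 179.1 -89.9]
mallet [ 0.6482 -0.3488  0.058 ] sides [0.0517 0.0501 0.0534 0.0529] ang [ 85.7  -0.7 -91.1 177.4]
mat [ 0.605  -0.3457  0.003 ] sides [0.1182 0.1876 0.1178 0.1872] ang [  93.7    3.6  -86.5 -176.3]
pinL? [ 0.60648322 -0.12502714  0.129     ] other [0.60620207 0.14330363 0.129     ]
A [ 0.4568 -0.2159  0.    ]
B [0.4311 0.0256 0.    ]
C [0.4364 0.1085 0.    ]
D [0.4351 0.2428 0.    ]
t1 [ 0.4544 -0.0946  0.    ]
t2 [0.4447 0.3373 0.    ]
knob top [0.6036617  0.01025544 0.127     ]
```

Emit:
send_rows(plan=[[[0.0243, 0.026, 0], [0, 0, 0.067], 60], [[0.0243, 0.026, 0], [0, 0, 0.067], 60], [[0.0243, 0.026, 0], [0, 0, 0.067], 60], [[0.0243, 0.026, 0], [0, 0, 0.067], 60], [[0.0243, 0.026, 0], [0, 0, 0.067], 60], [[0.0243, 0.026, 0], [0, 0, 0.067], 60], [[0.0243, 0.026, 0], [0, 0, 0.067], 60], [[0.0243, 0.026, 0], [0, 0, 0.067], 60], [[0.0243, 0.026, 0], [0, 0, 0.067], 60], [[0.0243, 0.026, 0], [0, 0, 0.067], 60], [[0.0243, 0.026, 0], [0, 0, 0.067], 60], [[0.0243, 0.026, 0], [0, 0, 0.067], 60], [[0.0243, 0.026, 0], [0, 0, 0.067], 60], [[0.0243, 0.026, 0], [0, 0, 0.067], 60], [[0.0243, 0.026, 0], [0, 0, 0.067], 60], [[0.0243, 0.026, 0], [0, 0, 0.067], 60], [[0.0243, 0.026, 0], [0, 0, 0.067], 60], [[0.0243, 0.026, 0], [0, 0, 0.067], 60], [[0.0243, 0.026, 0], [0, 0, 0.067], 60], [[0.0243, 0.026, 0], [0, 0, 0.067], 60]])

```text
time: 2.15
tool_pos: [0.6068, 0.0102, 0.2263]
tool_rot: [-3.141, 0.0, 1.574]
contact_force: [0.8, -0.7, 0.9]
opening: 0.0698
```

```bash
python3 - <<'E'
from h import *
s=robot.observe(); print(s["tool_pos"],s["tool_rot"],s["opening"])
shot("wrist","w1"); shot("scene","s1")
E
```

```text
[0.60680255 0.0101808  0.22634858] [-3.14096038e+00  3.15702954e-05  1.57371992e+00] 0.06983075667693736
```

View pics/w1.png

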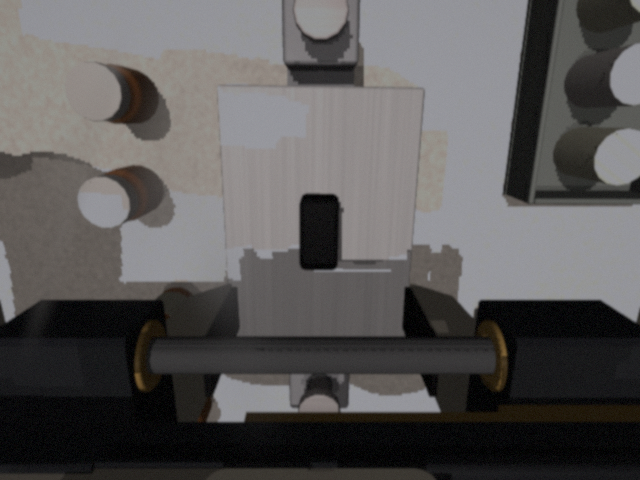

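View pics/s1.png

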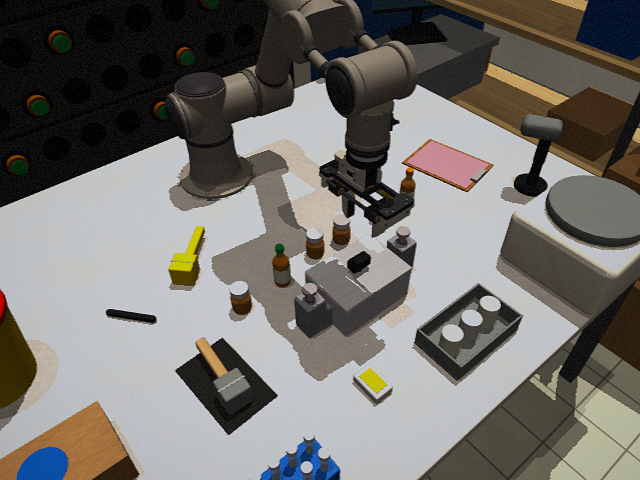

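The wrist view shows the knob top at u 301-339, v 194-270. The lid's far corners are at (219,86) and (424,88), the far pin top is at (321,12) and two jar caps are at (95,92) and (104,199).

```bash
python3 - <<'E'
from h import *
d=load("w1"); r=lambda u,v,z:print((u,v),np.round(ray(d,u,v,z),4))
for u,v in [(301,194),(339,194),(301,270),(339,270)]: r(u,v,.127)
for u,v in [(219,86),(424,88)]: r(u,v,.091)
r(321,12,.13); r(95,92,.07); r(104,199,.07)
r(319,400,.13)
d=load("scene0")
for x,y in [(.53,.2),(.53,.43),(.68,.2),(.68,.43),(.61,.33)]: print(x,y,np.round(proj(d,[x,y,0])))
for P in [(427,255),(492,183),(503,260),(510,215),(416,330),(480,287)]: print(P,np.round(ray(d,*P,0),3))
E
```

```text
(301, 194) [0.595  0.0413 0.127 ]
(339, 194) [0.6192 0.0414 0.127 ]
(301, 270) [ 0.5944 -0.0103  0.127 ]
(339, 270) [ 0.62   -0.0102  0.127 ]
(219, 86) [0.5386 0.1084 0.091 ]
(424, 88) [0.6771 0.1075 0.091 ]
(321, 12) [0.6074 0.1443 0.13  ]
(95, 92) [0.4433 0.1056 0.07  ]
(104, 199) [0.4383 0.0269 0.07  ]
(319, 400) [ 0.6068 -0.1109  0.13  ]
0.53 0.2 [[392. 242.]]
0.53 0.43 [[452. 204.]]
0.68 0.2 [[437. 276.]]
0.68 0.43 [[497. 234.]]
0.61 0.33 [[450. 236.]]
(427, 255) [0.618 0.234 0.   ]
(492, 183) [0.539 0.589 0.   ]
(503, 260) [0.748 0.365 0.   ]
(510, 215) [0.657 0.515 0.   ]
(416, 330) [0.759 0.047 0.   ]
(480, 287) [ 0.768  0.252 -0.   ]
```

Emit:
send_rows(plan=[[[0, 0.001, -0.02], [0, 0, 0], 60], [[0, 0, -0.02], [0, 0, 0], 60], [[0, 0, -0.02], [0, 0, 0], 60], [[0, 0, -0.02], [0, 0, 0], 60], [[0, 0, -0.02], [0, 0, 0], 60], [[0, 0, -0.015], [0, 0, 0], 60], [[0, 0, -0.012], [0, 0, 0], 60], [[0, 0, 0], [0, 0, 0], 60], [[0, 0, 0], [0, 0, 0], 255], [[0, 0, 0], [0, 0, 0], 255], [[0, 0, 0], [0, 0, 0], 255], [[0, 0, 0], [0, 0, 0], 255], [[0, 0, 0], [0, 0, 0], 255], [[0, 0, 0], [0, 0, 0], 255]], newtons=45)

```text
time: 3.65
tool_pos: [0.6061, 0.0099, 0.0999]
tool_rot: [3.141, 0.0, 1.571]
contact_force: [-3.3, -0.8, 1.8]
opening: 0.0268
```

Emit:
send_rows(plan=[[[0, 0, 0.01], [0, 0, 0], 255], [[0, 0, 0.015], [0, 0, 0], 255], [[0, 0, 0.02], [0, 0, 0], 255], [[0, 0, 0.02], [0, 0, 0], 255], [[0, 0, 0.02], [0, 0, 0], 255], [[0, 0, 0.015], [0, 0, 0], 255], [[0, 0, 0], [0, 0, 0], 255]])

```text
time: 4.35
tool_pos: [0.6071, 0.0098, 0.2023]
tool_rot: [3.137, 0.0, 1.571]
contact_force: [1.0, 0.5, -3.7]
opening: 0.0256
```

```bash
python3 - <<'E'
from h import *
s=robot.observe(); print(s["tool_pos"],s["tool_rot"],s["opening"],s["contact_force"])
shot("scene","s2",(215,120,455,340),3.3)
E
```

```text
[0.60714136 0.00984168 0.20229777] [3.13715053e+00 4.75581614e-04 1.57083139e+00] 0.02560879088942788 [ 1.04145541  0.46339088 -3.7460734 ]
```

View pics/s2.png

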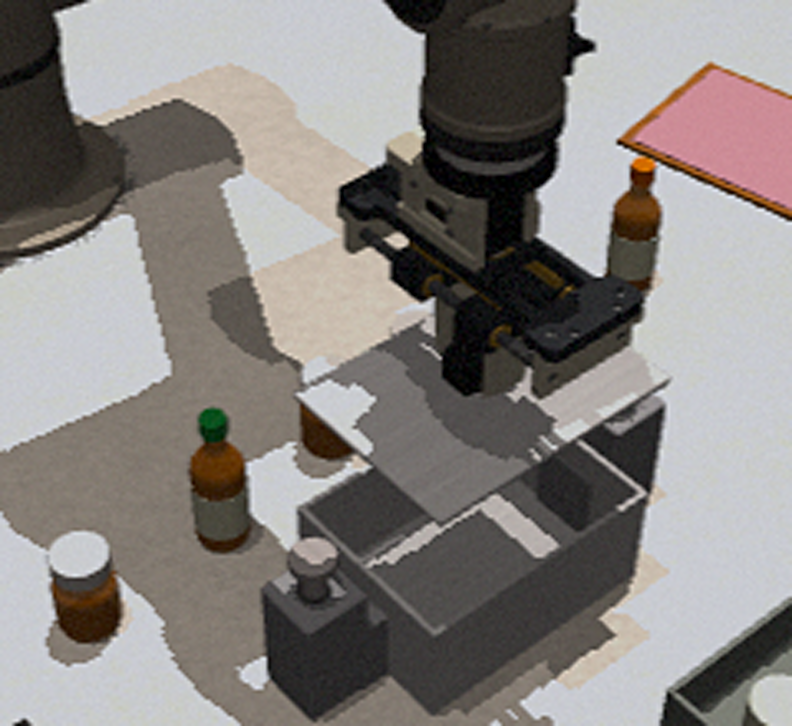

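The lid is held level above the box, which is empty. Next I carry it left and lower it.

Emit:
send_rows(plan=[[[0, 0.02, 0], [0, 0, 0], 255], [[0, 0.03, 0], [0, 0, 0], 255], [[0, 0.035, 0], [0, 0, 0], 255], [[0, 0.035, 0], [0, 0, 0], 255], [[0, 0.035, 0], [0, 0, 0], 255], [[0, 0.035, 0], [0, 0, 0], 255], [[0, 0.035, 0], [0, 0, 0], 255], [[0, 0.035, 0], [0, 0, 0], 255], [[0, 0.03, 0], [0, 0, 0], 255], [[0, 0.015, -0.01], [0, 0, 0], 255], [[0, 0, -0.02], [0, 0, 0], 255], [[0, 0, -0.03], [0, 0, 0], 255], [[0, 0, -0.03], [0, 0, 0], 255], [[0, 0, -0.03], [0, 0, 0], 255], [[0, 0, -0.025], [0, 0, 0], 255], [[0, 0, 0], [0, 0, 0], 255]])

```text
time: 6.0
tool_pos: [0.6027, 0.3127, 0.0486]
tool_rot: [-3.131, 0.004, 1.57]
contact_force: [0.0, -1.9, -4.8]
opening: 0.026
```

```bash
python3 - <<'E'
from h import *
s=robot.observe(); print(s["tool_pos"],s["tool_rot"],s["opening"],s["contact_force"])
shot("scene","s3",(215,120,535,340),2.4)
E
```

```text
[0.6026669  0.3127106  0.04859402] [-3.1312008   0.00445007  1.57027327] 0.025950708056498583 [ 9.13288094e-04 -1.92140335e+00 -4.79684052e+00]
```

View pics/s3.png

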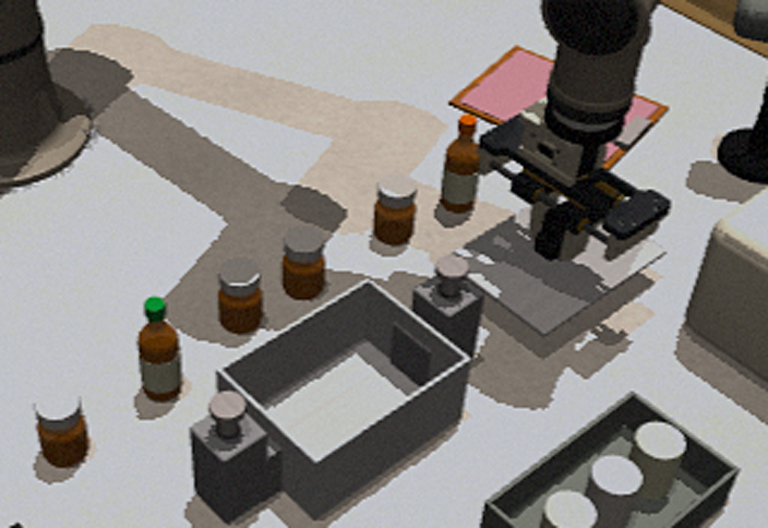

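Emit:
send_rows(plan=[[[0, 0, -0.01], [0, 0, 0], 255], [[0, 0, -0.008], [0, 0, 0], 255], [[0, 0, -0.006], [0, 0, 0], 255], [[0, 0, -0.002], [0, 0, 0], 255], [[0, 0, 0], [0, 0, 0], 255]])

```text
time: 6.55
tool_pos: [0.606, 0.3149, 0.0286]
tool_rot: [-3.141, 0.0, 1.571]
contact_force: [-0.0, 0.0, -3.5]
opening: 0.0256
```

Emit:
send_rows(plan=[[[0, 0, -0.002], [0, 0, 0], 255], [[0, 0, -0.002], [0, 0, 0], 255], [[0, 0, 0], [0, 0, 0], 255], [[0, 0, 0], [0, 0, 0], 255]])

```text
time: 6.95
tool_pos: [0.6061, 0.3149, 0.0248]
tool_rot: [3.141, 0.0, 1.571]
contact_force: [0.5, -0.3, -4.1]
opening: 0.026
```

Emit:
send_rows(plan=[[[0, 0, -0.002], [0, 0, 0], 255], [[0, 0, -0.001], [0, 0, 0], 255], [[0, 0, 0], [0, 0, 0], 255], [[0, 0, 0], [0, 0, 0], 255]])

```text
time: 7.35
tool_pos: [0.6065, 0.315, 0.023]
tool_rot: [3.14, -0.0, 1.571]
contact_force: [-2.9, -1.1, 5.4]
opening: 0.0258
```

Emit:
send_rows(plan=[[[0, 0, 0], [0, 0, 0], 0], [[0, 0, 0], [0, 0, 0], 0], [[0, 0, 0], [0, 0, 0], 0], [[0, 0, 0.02], [0, 0, 0], 0], [[0, 0, 0.03], [0, 0, 0], 0], [[0, 0, 0.03], [0, 0, 0], 0], [[0, 0, 0.03], [0, 0, 0], 0], [[0, 0, 0.03], [0, 0, 0], 0], [[-0.02, -0.012, 0.02], [0, 0, 0], 0], [[-0.03, -0.012, 0], [0, 0, 0], 0], [[-0.03, -0.012, 0], [0, 0, 0], 0], [[-0.03, -0.012, 0], [0, 0, 0], 0], [[-0.03, -0.012, 0], [0, 0, 0], 0], [[-0.03, -0.012, 0], [0, 0, 0], 0], [[0, 0, 0], [0, 0, 0], 0]])

```text
time: 8.85
tool_pos: [0.4326, 0.2418, 0.1817]
tool_rot: [-3.139, 0.001, 1.571]
contact_force: [0.1, -0.5, 0.3]
opening: 0.0918
```

```bash
python3 - <<'E'
from h import *
s=robot.observe(); print(s["tool_pos"],s["tool_rot"],s["opening"],s["contact_force"])
shot("scene","s4",(165,120,485,340),2.4);shot("wrist","w4");shot("side","d4")
E
```

```text
[0.43258089 0.24179506 0.18171882] [-3.13895208e+00  1.02631655e-03  1.57124699e+00] 0.09183037673440116 [ 0.10951738 -0.54603521  0.31311168]
```

View pics/s4.png

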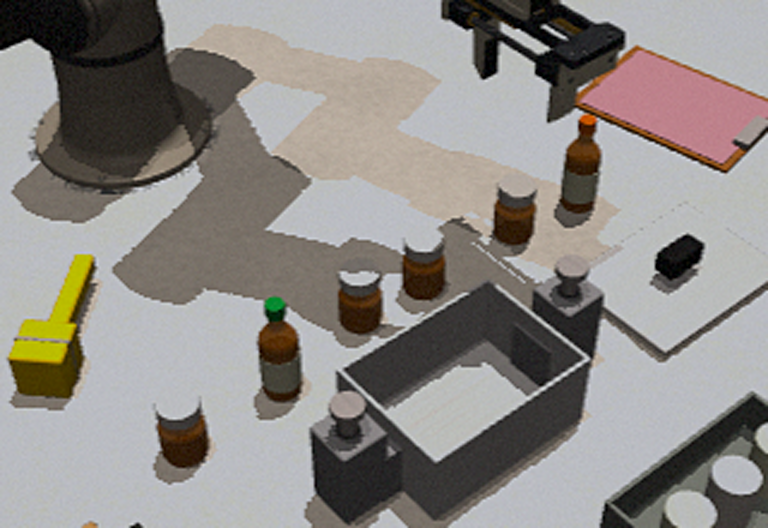

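View pics/w4.png

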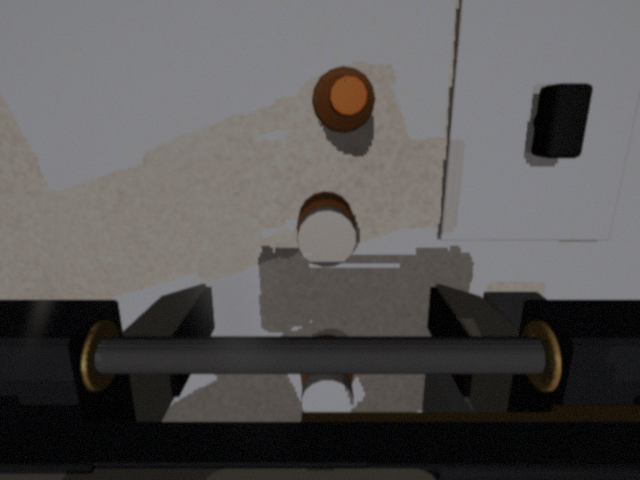

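View pics/d4.png

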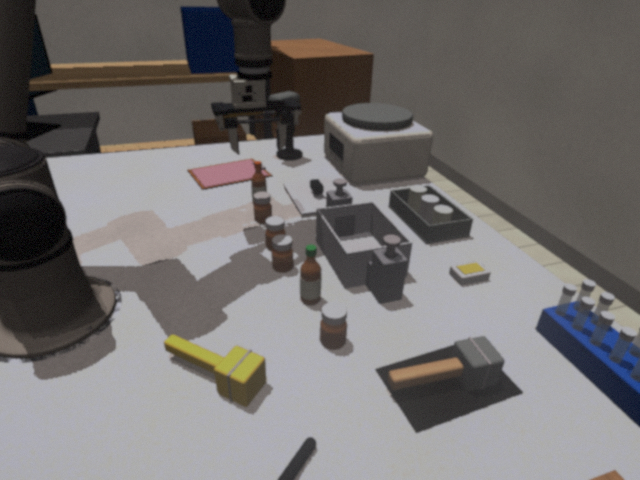

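Lid lies flat at left, with its knob up. All the jars and bottles are where they were. The wrist view shows jar D's cap at (327,236).

```bash
python3 - <<'E'
from h import *
d=load("w4"); print("D",ray(d,327,236,.07), "t2 top",ray(d,349,95,.12),"C", ray(d,327,392,.07))
d=load("scene0" if 0 else "s4")
P=np.array([ray(d,a/2.4+165-.3,b/2.4+120-.3,.085) for a,b in [(338,373),(436,461),(590,355),(490,283)]])
print(np.round(P,4),P.mean(0))
o=d["T"][:3,3]
for n,a in [("D",(514,244)),("C",(424,299)),("B",(360,332)),("A",(184,467))]:
    p=ray(d,a[0]/2.4+165-.3,a[1]/2.4+120-.3,0);h=p-o;h[2]=0;print(n,np.round(p+.023*h/np.linalg.norm(h),4))
E
```

```text
D [0.44027668 0.24234448 0.07      ] t2 top [0.45024708 0.33108937 0.12      ] C [0.44089083 0.1165339  0.07      ]
[[ 0.5392 -0.0852  0.085 ]
 [ 0.6727 -0.0823  0.085 ]
 [ 0.6703  0.1083  0.085 ]
 [ 0.541   0.1021  0.085 ]] [0.60578079 0.01073858 0.085     ]
D [0.4351 0.2441 0.    ]
C [ 0.4355  0.1095 -0.    ]
B [0.4289 0.0256 0.    ]
A [ 0.4577 -0.2156  0.    ]
```

Emit:
send_rows(plan=[[[0.005, 0.001, -0.02], [0, 0, 0], 0], [[0, 0, -0.03], [0, 0, 0], 0], [[0, 0, -0.03], [0, 0, 0], 0], [[0, 0, -0.03], [0, 0, 0], 0], [[0, 0, -0.025], [0, 0, 0], 0], [[0, 0, -0.012], [0, 0, 0], 0], [[0, 0, 0], [0, 0, 0], 0], [[0, 0, 0], [0, 0, 0], 255], [[0, 0, 0], [0, 0, 0], 255], [[0, 0, 0], [0, 0, 0], 255], [[0, 0, 0], [0, 0, 0], 255], [[0, 0, 0], [0, 0, 0], 255], [[0, 0, 0], [0, 0, 0], 255]], newtons=35)

```text
time: 10.3
tool_pos: [0.4411, 0.2439, 0.035]
tool_rot: [3.141, -0.0, 1.571]
contact_force: [-1.6, 0.2, 2.0]
opening: 0.0484
```

Emit:
send_rows(plan=[[[0, 0, 0.02], [0, 0, 0], 255], [[0, 0, 0.03], [0, 0, 0], 255], [[0, 0, 0.03], [0, 0, 0], 255], [[0, 0, 0.03], [0, 0, 0], 255], [[0, 0, 0.03], [0, 0, 0], 255], [[0, 0, 0.015], [0, 0, 0], 255], [[0.0197, -0.0191, 0], [0, 0, 0.1047], 255], [[0.0197, -0.0191, 0], [0, 0, 0.1047], 255], [[0.0197, -0.0191, 0], [0, 0, 0.1047], 255], [[0.0197, -0.0191, 0], [0, 0, 0.1047], 255], [[0.0197, -0.0191, 0], [0, 0, 0.1047], 255], [[0.0197, -0.0191, 0], [0, 0, 0.1047], 255], [[0.0197, -0.0191, 0], [0, 0, 0.1047], 255], [[0.0197, -0.0191, 0], [0, 0, 0.1047], 255], [[0.0197, -0.0191, 0], [0, 0, 0.1047], 255], [[0.0197, -0.0191, 0], [0, 0, 0.1047], 255], [[0, 0, 0], [0, 0, 0], 255], [[0, 0, 0], [0, 0, 0], 255]])

```text
time: 12.1
tool_pos: [0.6377, 0.0527, 0.1889]
tool_rot: [-3.141, -0.002, 2.615]
contact_force: [-0.2, 0.6, -2.5]
opening: 0.041
```

```bash
python3 - <<'E'
from h import *
s=robot.observe(); print(s["tool_pos"],s["tool_rot"],s["opening"],s["contact_force"])
shot("scene","s5",(215,120,455,340),3.3)
E
```

```text
[0.6377095  0.05268525 0.18894231] [-3.14117360e+00 -1.68077175e-03  2.61545358e+00] 0.041038826382582064 [-0.17953629  0.60232112 -2.51082134]
```

View pics/s5.png

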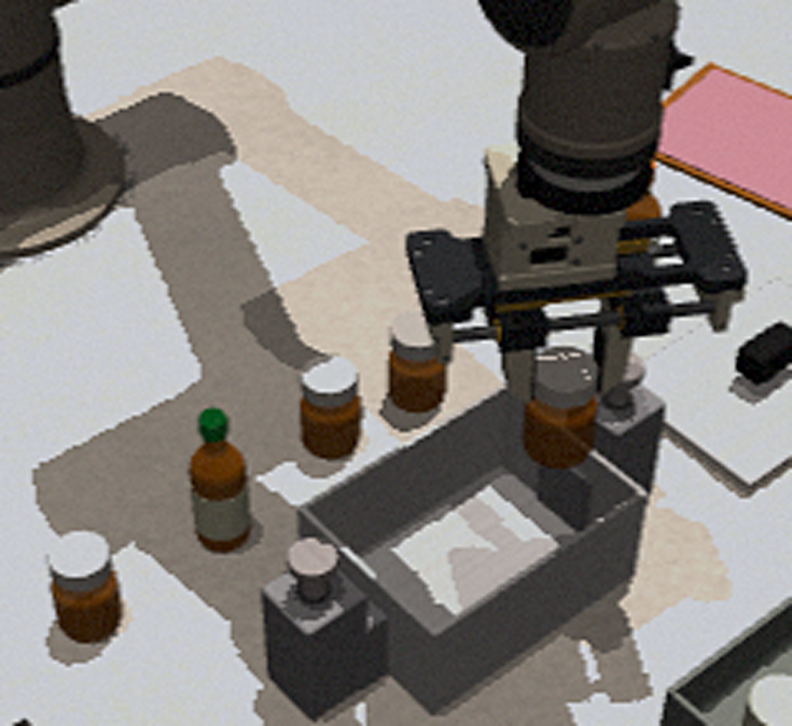

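```bash
python3 - <<'E'
from h import *
d=load("s5"); p=d["pixels"][:,:,::-1]
save(p,"c5",(355,205,425,275),8)
for x,y in [(.6377,.0527)]:
  for z in (.154,.224):
    t=np.linspace(0,6.283,9)[:-1]; q=proj(d,np.c_[x+.023*np.cos(t),y+.023*np.sin(t),t*0+z]); print(z,np.round((q-[355,205])*8).tolist())
print(robot.observe()["opening"])
E
```

```text
0.154 [[297.0, 402.0], [323.0, 359.0], [298.0, 314.0], [237.0, 293.0], [176.0, 306.0], [148.0, 348.0], [172.0, 393.0], [234.0, 416.0]]
0.224 [[320.0, 208.0], [347.0, 165.0], [321.0, 120.0], [257.0, 99.0], [193.0, 112.0], [164.0, 154.0], [189.0, 199.0], [254.0, 222.0]]
0.04059819816212878
```

View pics/c5.png

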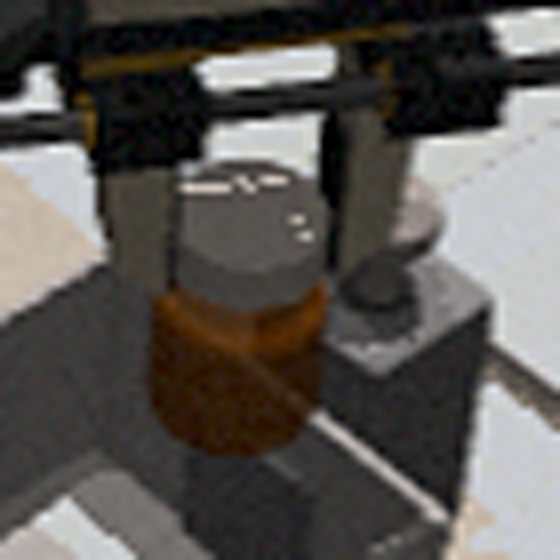

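The jar slid about 14 mm down and is now held by its narrower cap, with the bottom about 49 mm below the TCP. It is still centred and upright, so I lower it with that offset.

Emit:
send_rows(plan=[[[0, 0, -0.02], [0, 0, 0], 255], [[0, 0, -0.025], [0, 0, 0], 255], [[0, 0, -0.025], [0, 0, 0], 255], [[0, 0, -0.02], [0, 0, 0], 255], [[0, 0, -0.02], [0, 0, 0], 255], [[0, 0, -0.01], [0, 0, 0], 255], [[0, 0, -0.005], [0, 0, 0], 255], [[0, 0, 0], [0, 0, 0], 255]])

```text
time: 12.95
tool_pos: [0.6379, 0.0534, 0.0648]
tool_rot: [-3.142, -0.0, 2.618]
contact_force: [0.5, 1.1, -1.1]
opening: 0.0412
```

Emit:
send_rows(plan=[[[0, 0, -0.003], [0, 0, 0], 255], [[0, 0, -0.003], [0, 0, 0], 255], [[0, 0, -0.002], [0, 0, 0], 255], [[0, 0, 0], [0, 0, 0], 255]])

```text
time: 13.35
tool_pos: [0.638, 0.0529, 0.0566]
tool_rot: [3.142, -0.0, 2.618]
contact_force: [0.4, 0.3, -1.0]
opening: 0.041
```

Emit:
send_rows(plan=[[[0, 0, -0.002], [0, 0, 0], 255], [[0, 0, -0.002], [0, 0, 0], 255], [[0, 0, 0], [0, 0, 0], 255]])

```text
time: 13.65
tool_pos: [0.6386, 0.0528, 0.054]
tool_rot: [3.141, 0.001, 2.618]
contact_force: [-2.1, -1.4, 7.3]
opening: 0.041
```

```bash
python3 - <<'E'
from h import *
s=robot.observe(); print(s["tool_pos"],s["opening"],s["contact_force"])
shot("scene","s6",(295,175,415,275),6)
E
```

```text
[0.63858277 0.05282275 0.05401811] 0.0409645497207304 [-2.12321191 -1.35995009  7.2653054 ]
```

View pics/s6.png

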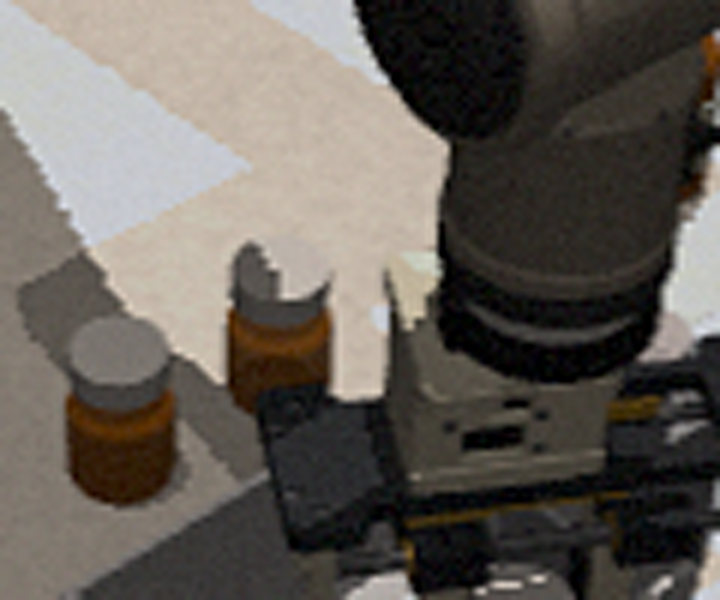

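Emit:
send_rows(plan=[[[0, 0, 0], [0, 0, 0], 100], [[0, 0, 0], [0, 0, 0], 100], [[0, 0, 0], [0, 0, 0], 100], [[0, 0, 0.02], [0, 0, 0], 100], [[0, 0, 0.03], [0, 0, 0], 100], [[0, 0, 0.03], [0, 0, 0], 100], [[0, 0, 0.03], [0, 0, 0], 0], [[0, 0, 0.02], [0, 0, 0], 0], [[-0.02, 0.0057, 0], [0, 0, -0.1047], 0], [[-0.02, 0.0057, 0], [0, 0, -0.1047], 0], [[-0.02, 0.0057, 0], [0, 0, -0.1047], 0], [[-0.02, 0.0057, 0], [0, 0, -0.1047], 0], [[-0.02, 0.0057, 0], [0, 0, -0.1047], 0], [[-0.02, 0.0057, 0], [0, 0, -0.1047], 0], [[-0.02, 0.0057, 0], [0, 0, -0.1047], 0], [[-0.02, 0.0057, 0], [0, 0, -0.1047], 0], [[-0.02, 0.0057, 0], [0, 0, -0.1047], 0], [[-0.02, 0.0057, 0], [0, 0, -0.1047], 0], [[0, 0, 0], [0, 0, 0], 0]])

```text
time: 15.6
tool_pos: [0.436, 0.1104, 0.1828]
tool_rot: [-3.14, -0.0, 1.57]
contact_force: [-0.2, -0.5, -0.3]
opening: 0.0918
```

```bash
python3 - <<'E'
from h import *
s=robot.observe(); print(s["tool_pos"],s["tool_rot"],s["opening"],s["contact_force"])
shot("scene","s7",(165,120,485,340),2.4);shot("wrist","w7")
E
```

```text
[0.43604451 0.11044769 0.18275228] [-3.14028280e+00 -8.71222146e-05  1.57033050e+00] 0.09175175378768446 [-0.21401817 -0.46188933 -0.33130819]
```

View pics/s7.png

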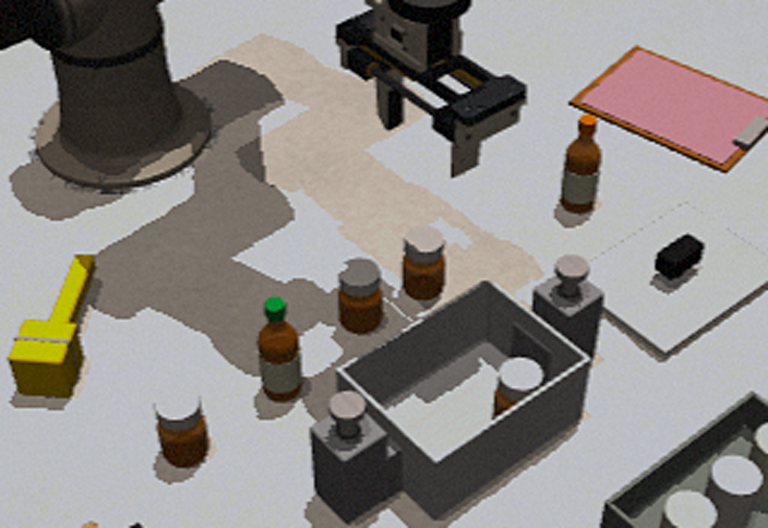

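View pics/w7.png

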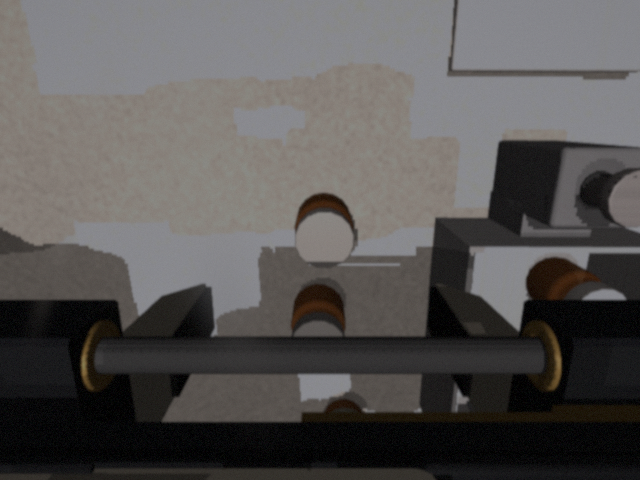

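Jar D stands in the box. Jar C is unmoved, with its cap at (324,237) in the wrist view.

Emit:
send_rows(plan=[[[0.005, 0, -0.02], [0, 0, 0], 0], [[0, 0, -0.03], [0, 0, 0], 0], [[0, 0, -0.03], [0, 0, 0], 0], [[0, 0, -0.03], [0, 0, 0], 0], [[0, 0, -0.027], [0, 0, 0], 0], [[0, 0, -0.015], [0, 0, 0], 0], [[0, 0, 0], [0, 0, 0], 0], [[0, 0, 0], [0, 0, 0], 255], [[0, 0, 0], [0, 0, 0], 255], [[0, 0, 0], [0, 0, 0], 255], [[0, 0, 0], [0, 0, 0], 255], [[0, 0, 0], [0, 0, 0], 255], [[0, 0, 0], [0, 0, 0], 255], [[0, 0, 0], [0, 0, 0], 255]], newtons=40)

```text
time: 17.1
tool_pos: [0.4427, 0.1099, 0.0309]
tool_rot: [-3.141, 0.0, 1.571]
contact_force: [-1.6, -1.2, 3.0]
opening: 0.0442
```

Emit:
send_rows(plan=[[[0, 0, 0.01], [0, 0, 0], 255], [[0, 0, 0.03], [0, 0, 0], 255], [[0, 0, 0.03], [0, 0, 0], 255], [[0, 0, 0.03], [0, 0, 0], 255], [[0, 0, 0.03], [0, 0, 0], 255], [[0, 0, 0.03], [0, 0, 0], 255], [[0.0195, -0.0141, 0], [0, 0, -0.1047], 255], [[0.0195, -0.0141, 0], [0, 0, -0.1047], 255], [[0.0195, -0.0141, 0], [0, 0, -0.1047], 255], [[0.0195, -0.0141, 0], [0, 0, -0.1047], 255], [[0.0195, -0.0141, 0], [0, 0, -0.1047], 255], [[0.0195, -0.0141, 0], [0, 0, -0.1047], 255], [[0.0195, -0.0141, 0], [0, 0, -0.1047], 255], [[0.0195, -0.0141, 0], [0, 0, -0.1047], 255], [[0.0195, -0.0141, 0], [0, 0, -0.1047], 255], [[0.0195, -0.0141, 0], [0, 0, -0.1047], 255], [[0, 0, 0], [0, 0, 0], 255], [[0, 0, 0], [0, 0, 0], 255]])

```text
time: 18.9
tool_pos: [0.6378, -0.0312, 0.1905]
tool_rot: [-3.141, 0.001, 0.525]
contact_force: [0.7, 0.6, -1.3]
opening: 0.0445
```

```bash
python3 - <<'E'
from h import *
s=robot.observe(); print(s["tool_pos"],s["tool_rot"],s["opening"],s["contact_force"])
d=shot("scene","s8",(305,195,425,295),6)
d=load("s8")
x,y,z=s["tool_pos"]
for zz in (z-.03,z-.049):
    t=np.linspace(0,6.283,9)[:-1]; q=proj(d,np.c_[x+.023*np.cos(t),y+.023*np.sin(t),t*0+zz]); print(zz,np.round((q-[305,195])*6).tolist())
E
```

```text
[ 0.63775833 -0.03118501  0.1905071 ] [-3.14080174e+00  7.81808775e-04  5.24542155e-01] 0.04447637272851519 [ 0.66805752  0.59727476 -1.28118428]
0.16050710392311154 [[345.0, 463.0], [367.0, 429.0], [350.0, 393.0], [303.0, 375.0], [255.0, 386.0], [232.0, 419.0], [248.0, 456.0], [295.0, 474.0]]
0.14150710392311155 [[342.0, 500.0], [364.0, 466.0], [347.0, 430.0], [301.0, 413.0], [254.0, 424.0], [231.0, 457.0], [247.0, 493.0], [293.0, 512.0]]
```

View pics/s8.png

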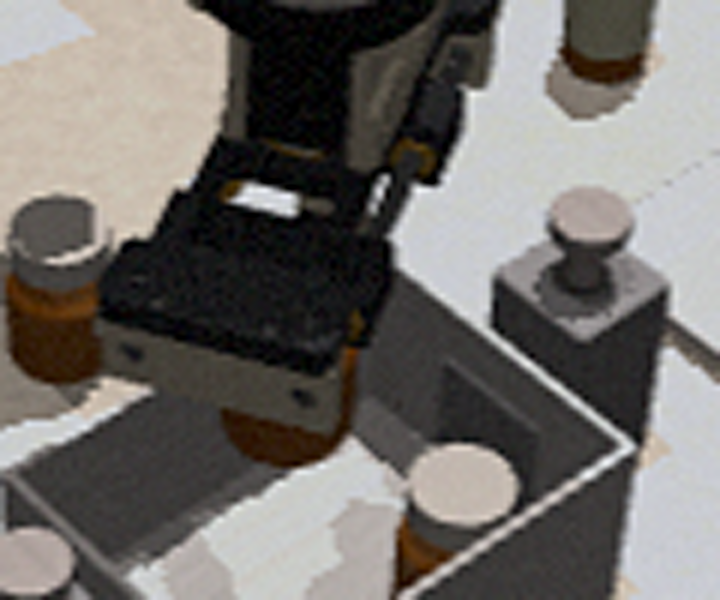

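Emit:
send_rows(plan=[[[0, 0, -0.025], [0, 0, 0], 255], [[0, 0, -0.025], [0, 0, 0], 255], [[0, 0, -0.025], [0, 0, 0], 255], [[0, 0, -0.025], [0, 0, 0], 255], [[0, 0, -0.02], [0, 0, 0], 255], [[0, 0, -0.015], [0, 0, 0], 255], [[0, 0, -0.01], [0, 0, 0], 255], [[0, 0, -0.005], [0, 0, 0], 255], [[0, 0, 0], [0, 0, 0], 255], [[0, 0, 0], [0, 0, 0], 255]])

```text
time: 19.95
tool_pos: [0.6387, -0.0311, 0.0416]
tool_rot: [3.141, -0.001, 0.524]
contact_force: [0.1, -0.7, -1.4]
opening: 0.0444
```

Emit:
send_rows(plan=[[[0, 0, -0.003], [0, 0, 0], 255], [[0, 0, -0.002], [0, 0, 0], 255], [[0, 0, -0.001], [0, 0, 0], 255], [[0, 0, 0], [0, 0, 0], 255]])

```text
time: 20.35
tool_pos: [0.6382, -0.0311, 0.0349]
tool_rot: [3.141, -0.0, 0.524]
contact_force: [-0.7, -0.0, 0.3]
opening: 0.0443
```

Emit:
send_rows(plan=[[[0, 0, -0.001], [0, 0, 0], 255], [[0, 0, 0], [0, 0, 0], 100], [[0, 0, 0], [0, 0, 0], 100], [[0, 0, 0], [0, 0, 0], 100], [[0, 0, 0.02], [0, 0, 0], 100], [[0, 0, 0.03], [0, 0, 0], 100], [[0, 0, 0.03], [0, 0, 0], 100], [[0, 0, 0.03], [0, 0, 0], 0], [[0, 0, 0.035], [0, 0, 0], 0], [[-0.0204, 0.0057, 0], [0, 0, 0.1047], 0], [[-0.0204, 0.0057, 0], [0, 0, 0.1047], 0], [[-0.0204, 0.0057, 0], [0, 0, 0.1047], 0], [[-0.0204, 0.0057, 0], [0, 0, 0.1047], 0], [[-0.0204, 0.0057, 0], [0, 0, 0.1047], 0], [[-0.0204, 0.0057, 0], [0, 0, 0.1047], 0], [[-0.0204, 0.0057, 0], [0, 0, 0.1047], 0], [[-0.0204, 0.0057, 0], [0, 0, 0.1047], 0], [[-0.0204, 0.0057, 0], [0, 0, 0.1047], 0], [[-0.0204, 0.0057, 0], [0, 0, 0.1047], 0]])

```text
time: 22.25
tool_pos: [0.4333, 0.0261, 0.1787]
tool_rot: [3.141, 0.0, 1.575]
contact_force: [-0.3, -0.1, -1.2]
opening: 0.0917
```

Emit:
send_rows(plan=[[[0, 0, 0], [0, 0, 0], 0]])

```text
time: 22.35
tool_pos: [0.432, 0.0265, 0.1787]
tool_rot: [-3.14, -0.0, 1.573]
contact_force: [0.0, -0.3, -0.3]
opening: 0.092
```

```bash
python3 - <<'E'
from h import *
s=robot.observe(); print(s["tool_pos"],s["tool_rot"],s["opening"],s["contact_force"])
shot("scene","s9",(165,120,485,340),2.4);shot("wrist","w9")
E
```

```text
[0.43202031 0.02652971 0.17873911] [-3.14025107e+00 -2.48430183e-04  1.57304778e+00] 0.09202847068605045 [ 0.02291137 -0.3492532  -0.31010995]
```

View pics/s9.png

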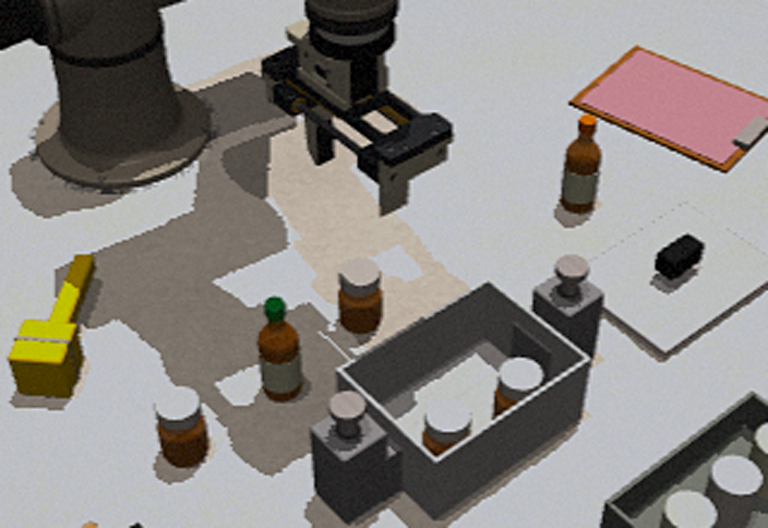

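View pics/w9.png

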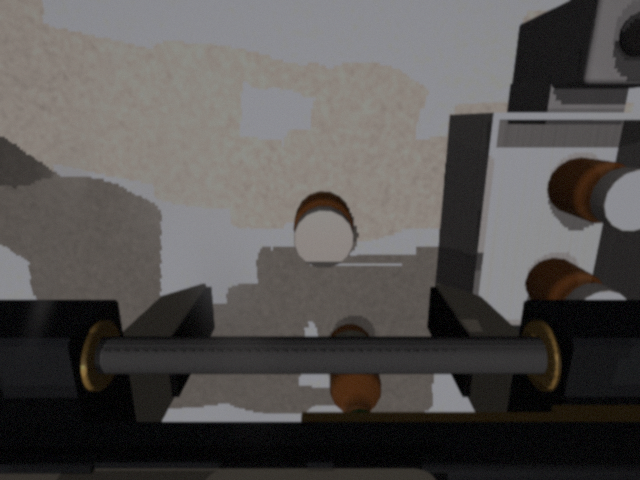

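Two jars stand in the box. Jar B is unmoved, with its cap at (323,236).

Emit:
send_rows(plan=[[[0.004, -0.003, -0.02], [0, 0, 0], 0], [[0, 0, -0.03], [0, 0, 0], 0], [[0, 0, -0.03], [0, 0, 0], 0], [[0, 0, -0.03], [0, 0, 0], 0], [[0, 0, -0.025], [0, 0, 0], 0], [[0, 0, -0.013], [0, 0, 0], 0], [[0, 0, 0], [0, 0, 0], 0], [[0, 0, 0], [0, 0, 0], 255], [[0, 0, 0], [0, 0, 0], 255], [[0, 0, 0], [0, 0, 0], 255], [[0, 0, 0], [0, 0, 0], 255], [[0, 0, 0], [0, 0, 0], 255], [[0, 0, 0], [0, 0, 0], 255], [[0, 0, 0], [0, 0, 0], 255]], newtons=40)

```text
time: 23.85
tool_pos: [0.4379, 0.0229, 0.0309]
tool_rot: [-3.141, 0.0, 1.571]
contact_force: [-1.1, -0.2, 3.4]
opening: 0.0445
```

Emit:
send_rows(plan=[[[0, 0, 0.01], [0, 0, 0], 255], [[0, 0, 0.03], [0, 0, 0], 255], [[0, 0, 0.03], [0, 0, 0], 255], [[0, 0, 0.03], [0, 0, 0], 255], [[0, 0, 0.03], [0, 0, 0], 255], [[0, 0, 0.03], [0, 0, 0], 255], [[0.0136, 0.003, 0], [0, 0, -0.1047], 255], [[0.0136, 0.003, 0], [0, 0, -0.1047], 255], [[0.0136, 0.003, 0], [0, 0, -0.1047], 255], [[0.0136, 0.003, 0], [0, 0, -0.1047], 255], [[0.0136, 0.003, 0], [0, 0, -0.1047], 255], [[0.0136, 0.003, 0], [0, 0, -0.1047], 255], [[0.0136, 0.003, 0], [0, 0, -0.1047], 255], [[0.0136, 0.003, 0], [0, 0, -0.1047], 255], [[0.0136, 0.003, 0], [0, 0, -0.1047], 255], [[0.0136, 0.003, 0], [0, 0, -0.1047], 255], [[0, 0, 0], [0, 0, 0], 255], [[0, 0, 0], [0, 0, 0], 255]])

```text
time: 25.65
tool_pos: [0.5736, 0.0529, 0.1907]
tool_rot: [-3.141, 0.001, 0.527]
contact_force: [0.4, -0.1, -1.2]
opening: 0.0442
```

```bash
cat >> h.py <<'E'
def held(tag,crop,sc):
    s=robot.observe(); print(s["tool_pos"],s["tool_rot"],s["opening"],s["contact_force"])
    shot("scene",tag,crop,sc); d=load(tag); x,y,z=s["tool_pos"]
    t=np.linspace(0,6.283,9)[:-1]
    for zz in (z-.03,): print(np.round((proj(d,np.c_[x+.023*np.cos(t),y+.023*np.sin(t),t*0+zz])-crop[:2])*sc).tolist())
E
python3 -c "
from h import *
held('s10',(285,175,405,275),6)"
```

```text
[0.57355743 0.05291936 0.19069786] [-3.14121097e+00  8.72801201e-04  5.26500656e-01] 0.044224656027977094 [ 0.36231453 -0.06013757 -1.17499851]
[[519.0, 369.0], [539.0, 339.0], [522.0, 307.0], [478.0, 292.0], [433.0, 301.0], [412.0, 331.0], [428.0, 363.0], [472.0, 379.0]]
```

View pics/s10.png

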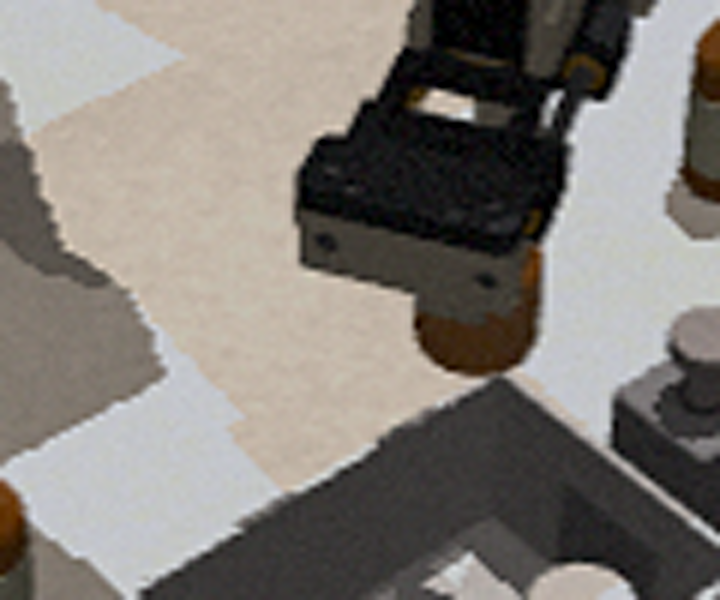

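Emit:
send_rows(plan=[[[0, 0, -0.025], [0, 0, 0], 255], [[0, 0, -0.025], [0, 0, 0], 255], [[0, 0, -0.025], [0, 0, 0], 255], [[0, 0, -0.025], [0, 0, 0], 255], [[0, 0, -0.02], [0, 0, 0], 255], [[0, 0, -0.015], [0, 0, 0], 255], [[0, 0, -0.01], [0, 0, 0], 255], [[0, 0, -0.006], [0, 0, 0], 255], [[0, 0, -0.003], [0, 0, 0], 255], [[0, 0, -0.001], [0, 0, 0], 255], [[0, 0, 0], [0, 0, 0], 255], [[0, 0, 0], [0, 0, 0], 255]])

```text
time: 26.9
tool_pos: [0.5745, 0.0529, 0.0363]
tool_rot: [3.141, -0.001, 0.524]
contact_force: [-0.4, 0.8, -1.4]
opening: 0.0443
```

Emit:
send_rows(plan=[[[0, 0, -0.002], [0, 0, 0], 255], [[0, 0, 0], [0, 0, 0], 255], [[0, 0, 0], [0, 0, 0], 100], [[0, 0, 0], [0, 0, 0], 100], [[0, 0, 0], [0, 0, 0], 100], [[0, 0, 0.02], [0, 0, 0], 100], [[0, 0, 0.03], [0, 0, 0], 100], [[0, 0, 0.03], [0, 0, 0], 100], [[0, 0, 0.03], [0, 0, 0], 0], [[0, 0, 0.035], [0, 0, 0], 0], [[-0.0112, -0.0269, 0], [0, 0, 0.1047], 0], [[-0.0112, -0.0269, 0], [0, 0, 0.1047], 0], [[-0.0112, -0.0269, 0], [0, 0, 0.1047], 0], [[-0.0112, -0.0269, 0], [0, 0, 0.1047], 0], [[-0.0112, -0.0269, 0], [0, 0, 0.1047], 0], [[-0.0112, -0.0269, 0], [0, 0, 0.1047], 0], [[-0.0112, -0.0269, 0], [0, 0, 0.1047], 0], [[-0.0112, -0.0269, 0], [0, 0, 0.1047], 0], [[-0.0112, -0.0269, 0], [0, 0, 0.1047], 0], [[-0.0112, -0.0269, 0], [0, 0, 0.1047], 0]])

```text
time: 28.9
tool_pos: [0.4615, -0.2171, 0.1787]
tool_rot: [3.141, -0.0, 1.575]
contact_force: [0.4, -0.6, 0.2]
opening: 0.0917
```

Emit:
send_rows(plan=[[[0, 0, 0], [0, 0, 0], 0]])

```text
time: 29.0
tool_pos: [0.4611, -0.2188, 0.1786]
tool_rot: [-3.141, 0.001, 1.57]
contact_force: [-0.3, 0.4, -0.4]
opening: 0.0921
```

```bash
python3 - <<'E'
from h import *
s=robot.observe(); print(s["tool_pos"],s["tool_rot"],s["opening"],s["contact_force"])
shot("scene","s11",(165,150,485,430),2.2);shot("wrist","w11")
E
```

```text
[ 0.46107148 -0.21880672  0.17864417] [-3.14138982e+00  9.67958769e-04  1.56993735e+00] 0.09209879537098868 [-0.33545593  0.36091427 -0.38520605]
```

View pics/s11.png

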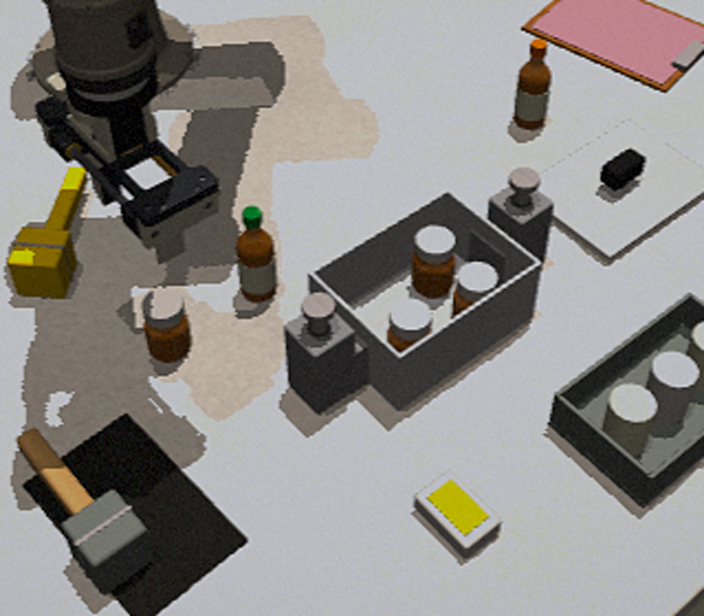

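View pics/w11.png

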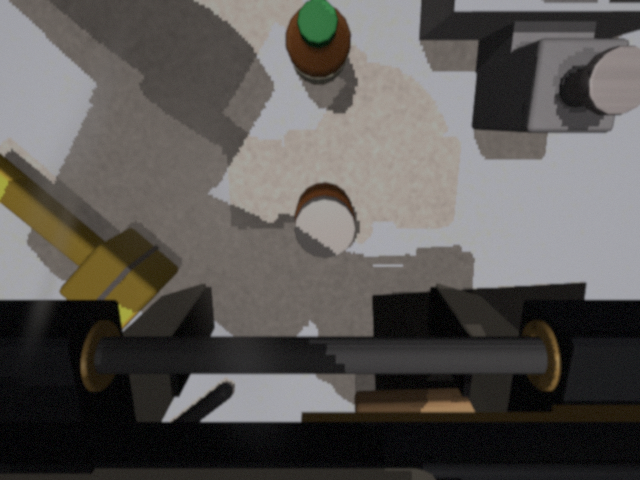

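Three jars are in the box. The mallet has been knocked: its head now sits near the mat's left edge at about (105,530) in the crop. I'll check the yellow mallet's clearance to jar A.

```bash
python3 - <<'E'
from h import *
d=load("w11")
for u,v in [(62,290),(135,230),(178,270),(120,322)]: print(np.round(ray(d,u,v,.055),3))
print(ray(d,325,227,.07))
E
```

```text
[ 0.269 -0.262  0.055]
[ 0.33  -0.216  0.055]
[ 0.357 -0.246  0.055]
[ 0.309 -0.289  0.055]
[ 0.46538776 -0.21023239  0.07      ]
```

Emit:
send_rows(plan=[[[0.004, 0.003, -0.02], [0, 0, 0], 0], [[0, 0, -0.03], [0, 0, 0], 0], [[0, 0, -0.03], [0, 0, 0], 0], [[0, 0, -0.03], [0, 0, 0], 0], [[0, 0, -0.025], [0, 0, 0], 0], [[0, 0, -0.013], [0, 0, 0], 0], [[0, 0, 0], [0, 0, 0], 0], [[0, 0, 0], [0, 0, 0], 255], [[0, 0, 0], [0, 0, 0], 255], [[0, 0, 0], [0, 0, 0], 255], [[0, 0, 0], [0, 0, 0], 255], [[0, 0, 0], [0, 0, 0], 255], [[0, 0, 0], [0, 0, 0], 255], [[0, 0, 0], [0, 0, 0], 255]], newtons=40)

```text
time: 30.5
tool_pos: [0.4659, -0.2131, 0.0309]
tool_rot: [-3.141, 0.0, 1.571]
contact_force: [-1.0, -0.2, 1.8]
opening: 0.0445
```

Emit:
send_rows(plan=[[[0, 0, 0.01], [0, 0, 0], 255], [[0, 0, 0.03], [0, 0, 0], 255], [[0, 0, 0.03], [0, 0, 0], 255], [[0, 0, 0.03], [0, 0, 0], 255], [[0, 0, 0.03], [0, 0, 0], 255], [[0, 0, 0.03], [0, 0, 0], 255], [[0.0108, 0.0182, 0], [0, 0, 0.1047], 255], [[0.0108, 0.0182, 0], [0, 0, 0.1047], 255], [[0.0108, 0.0182, 0], [0, 0, 0.1047], 255], [[0.0108, 0.0182, 0], [0, 0, 0.1047], 255], [[0.0108, 0.0182, 0], [0, 0, 0.1047], 255], [[0.0108, 0.0182, 0], [0, 0, 0.1047], 255], [[0.0108, 0.0182, 0], [0, 0, 0.1047], 255], [[0.0108, 0.0182, 0], [0, 0, 0.1047], 255], [[0.0108, 0.0182, 0], [0, 0, 0.1047], 255], [[0.0108, 0.0182, 0], [0, 0, 0.1047], 255], [[0, 0, 0], [0, 0, 0], 255], [[0, 0, 0], [0, 0, 0], 255]])

```text
time: 32.3
tool_pos: [0.5738, -0.031, 0.1909]
tool_rot: [-3.141, -0.0, 2.617]
contact_force: [0.4, 1.0, -1.8]
opening: 0.0446
```

```bash
python3 -c "
from h import *
held('s12',(285,175,405,275),6)"
```

```text
[ 0.57383906 -0.03101204  0.19085119] [-3.14119283e+00 -2.54876225e-04  2.61697158e+00] 0.04456745005182147 [ 0.35158742  1.03341788 -1.80090583]
[[341.0, 476.0], [364.0, 444.0], [348.0, 410.0], [304.0, 394.0], [257.0, 404.0], [233.0, 436.0], [248.0, 470.0], [293.0, 487.0]]
```

View pics/s12.png

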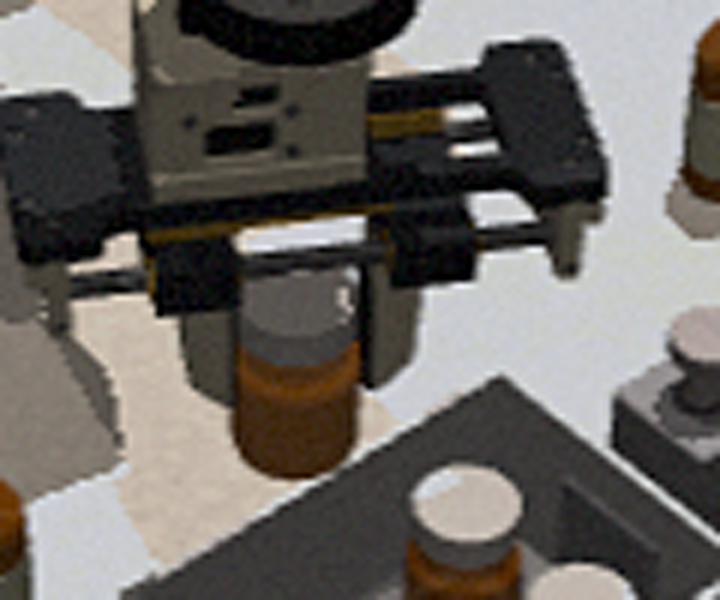

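Emit:
send_rows(plan=[[[0, 0, -0.025], [0, 0, 0], 255], [[0, 0, -0.025], [0, 0, 0], 255], [[0, 0, -0.025], [0, 0, 0], 255], [[0, 0, -0.025], [0, 0, 0], 255], [[0, 0, -0.02], [0, 0, 0], 255], [[0, 0, -0.015], [0, 0, 0], 255], [[0, 0, -0.01], [0, 0, 0], 255], [[0, 0, -0.006], [0, 0, 0], 255], [[0, 0, -0.003], [0, 0, 0], 255], [[0, 0, -0.002], [0, 0, 0], 255], [[0, 0, 0], [0, 0, 0], 255], [[0, 0, 0], [0, 0, 0], 255]])

```text
time: 33.55
tool_pos: [0.5744, -0.0311, 0.0353]
tool_rot: [3.141, 0.001, 2.618]
contact_force: [-0.0, -1.8, -2.2]
opening: 0.0444
```

Emit:
send_rows(plan=[[[0, 0, -0.002], [0, 0, 0], 255], [[0, 0, 0], [0, 0, 0], 255], [[0, 0, 0], [0, 0, 0], 100], [[0, 0, 0], [0, 0, 0], 100], [[0, 0, 0], [0, 0, 0], 100], [[0, 0, 0.02], [0, 0, 0], 100], [[0, 0, 0.03], [0, 0, 0], 100], [[0, 0, 0.03], [0, 0, 0], 100], [[0, 0, 0.03], [0, 0, 0], 60], [[0, 0, 0.035], [0, 0, 0], 60], [[0.0032, 0.0343, 0], [0, 0, -0.1047], 60], [[0.0032, 0.0343, 0], [0, 0, -0.1047], 60], [[0.0032, 0.0343, 0], [0, 0, -0.1047], 60], [[0.0032, 0.0343, 0], [0, 0, -0.1047], 60], [[0.0032, 0.0343, 0], [0, 0, -0.1047], 60], [[0.0032, 0.0343, 0], [0, 0, -0.1047], 60], [[0.0032, 0.0343, 0], [0, 0, -0.1047], 60], [[0.0032, 0.0343, 0], [0, 0, -0.1047], 60], [[0.0032, 0.0343, 0], [0, 0, -0.1047], 60], [[0.0032, 0.0343, 0], [0, 0, -0.1047], 60]])

```text
time: 35.55
tool_pos: [0.606, 0.3133, 0.1774]
tool_rot: [-3.141, 0.0, 1.566]
contact_force: [0.7, 0.0, 0.9]
opening: 0.0702
```

Emit:
send_rows(plan=[[[0, 0, 0], [0, 0, 0], 60]])

```text
time: 35.65
tool_pos: [0.6054, 0.3162, 0.1768]
tool_rot: [-3.141, -0.001, 1.573]
contact_force: [-0.8, 0.7, -0.1]
opening: 0.0705
```

```bash
python3 - <<'E'
from h import *
s=robot.observe(); print(s["tool_pos"],s["tool_rot"],s["opening"],s["contact_force"])
shot("scene","s13",(285,150,485,330),4);shot("wrist","w13")
E
```

```text
[0.60537558 0.31619632 0.17681358] [-3.14124690e+00 -1.29982945e-03  1.57256891e+00] 0.07047860413747713 [-0.76591055  0.65743463 -0.11380376]
```

View pics/s13.png

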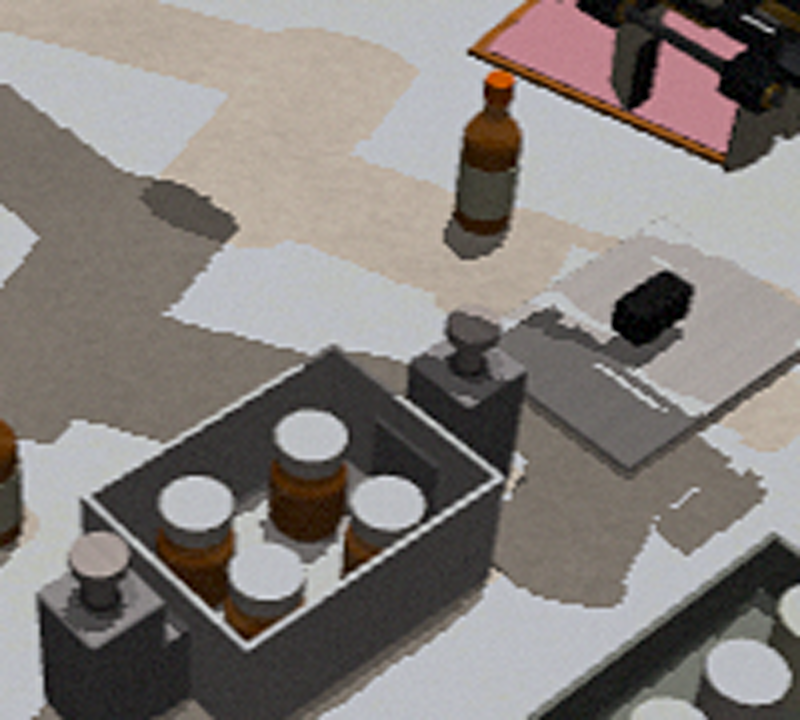

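View pics/w13.png

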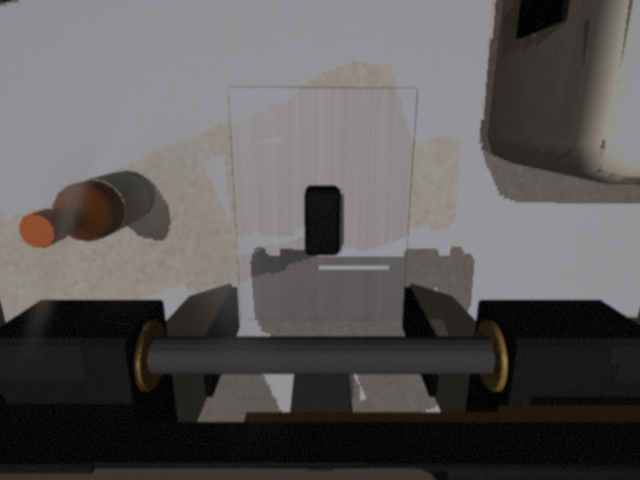

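All four jars stand apart in the box. The lid lies flat, with its knob under the gripper at about (322,219) in the wrist view.

Emit:
send_rows(plan=[[[0.001, -0.001, -0.02], [0, 0, 0], 60], [[0, 0, -0.03], [0, 0, 0], 60], [[0, 0, -0.03], [0, 0, 0], 60], [[0, 0, -0.03], [0, 0, 0], 60], [[0, 0, -0.025], [0, 0, 0], 60], [[0, 0, -0.015], [0, 0, 0], 60], [[0, 0, -0.003], [0, 0, 0], 60], [[0, 0, 0], [0, 0, 0], 60], [[0, 0, 0], [0, 0, 0], 255], [[0, 0, 0], [0, 0, 0], 255], [[0, 0, 0], [0, 0, 0], 255], [[0, 0, 0], [0, 0, 0], 255], [[0, 0, 0], [0, 0, 0], 255], [[0, 0, 0], [0, 0, 0], 255]], newtons=45)

```text
time: 37.15
tool_pos: [0.607, 0.311, 0.0248]
tool_rot: [-3.142, -0.0, 1.571]
contact_force: [-5.2, 0.2, 2.3]
opening: 0.0269
```

Emit:
send_rows(plan=[[[0, 0, 0.01], [0, 0, 0], 255], [[0, 0, 0.02], [0, 0, 0], 255], [[0, 0, 0.03], [0, 0, 0], 255], [[0, 0, 0.03], [0, 0, 0], 255], [[0, 0, 0.03], [0, 0, 0], 255], [[0, 0, 0.03], [0, 0, 0], 255], [[0, 0, 0.025], [0, 0, 0], 255], [[0, -0.025, 0], [0, 0, 0], 255], [[0, -0.035, 0], [0, 0, 0], 255], [[0, -0.035, 0], [0, 0, 0], 255], [[0, -0.035, 0], [0, 0, 0], 255], [[0, -0.035, 0], [0, 0, 0], 255], [[0, -0.035, 0], [0, 0, 0], 255], [[0, -0.035, 0], [0, 0, 0], 255], [[0, -0.035, 0], [0, 0, 0], 255], [[0, -0.025, 0], [0, 0, 0], 255], [[0, -0.01, 0], [0, 0, 0], 255], [[0, 0, 0], [0, 0, 0], 255], [[0, 0, 0], [0, 0, 0], 255]])

```text
time: 39.05
tool_pos: [0.607, 0.0069, 0.1998]
tool_rot: [-3.141, -0.001, 1.571]
contact_force: [-0.6, -0.7, -3.8]
opening: 0.0256
```

```bash
python3 - <<'E'
from h import *
s=robot.observe(); print(s["tool_pos"],s["tool_rot"],s["opening"],s["contact_force"])
shot("scene","s14",(265,150,465,330),4);shot("wrist","w14"); shot("side","d14",(250,150,450,310),4)
E
```

```text
[0.60701099 0.00690479 0.19976006] [-3.14141248e+00 -7.18465319e-04  1.57111303e+00] 0.025630773426982625 [-0.57519304 -0.66667877 -3.8044019 ]
```

View pics/s14.png

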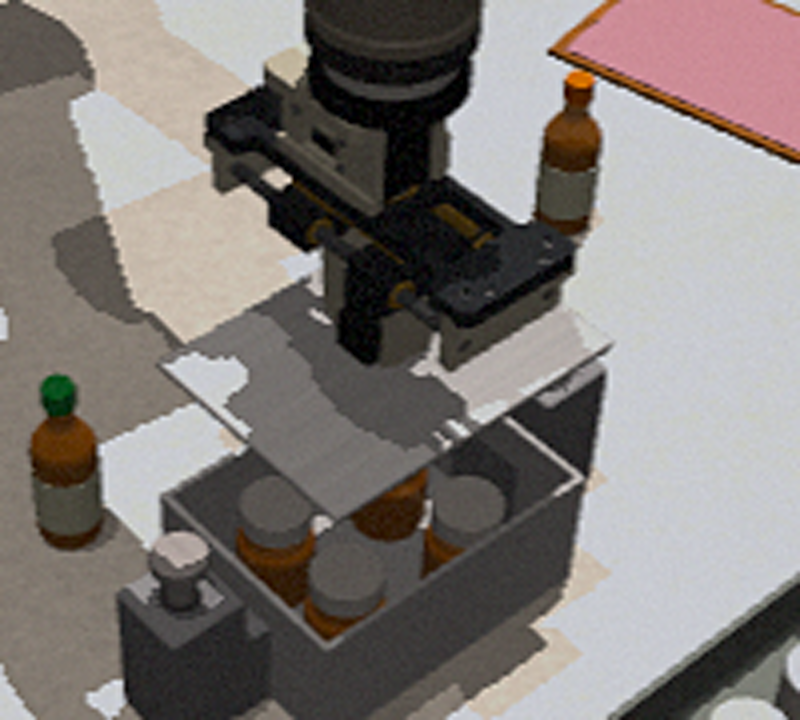

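View pics/w14.png

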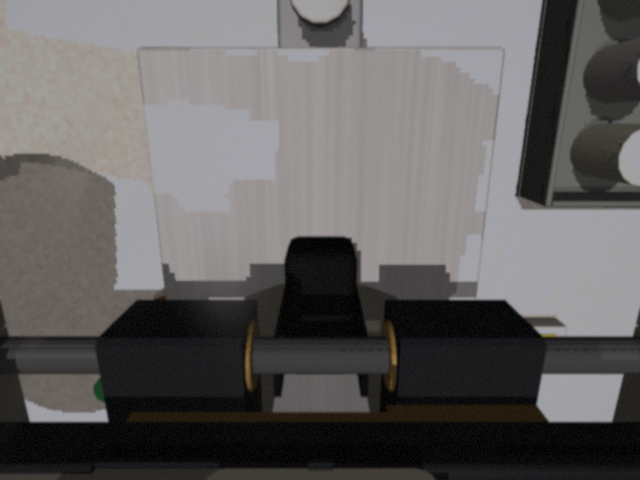

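View pics/d14.png

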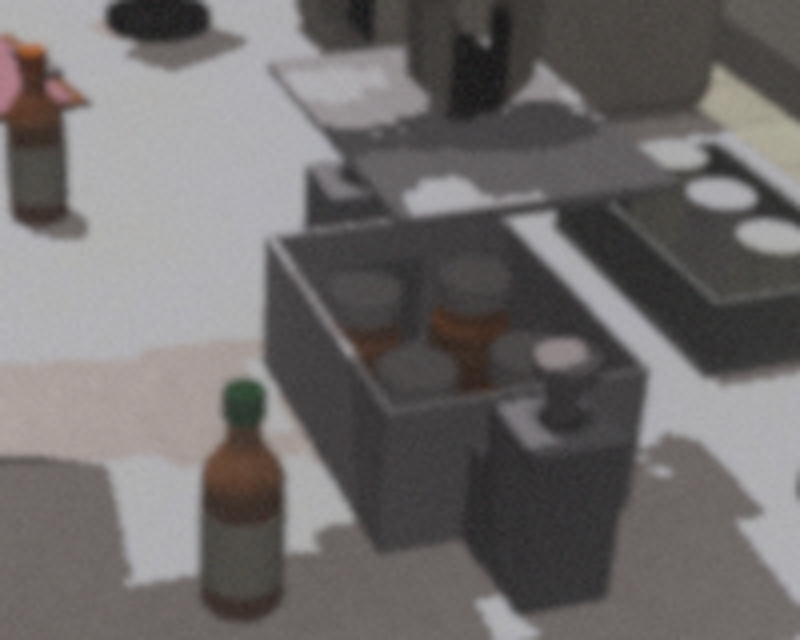

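```bash
python3 - <<'E'
from h import *
d=load("s14"); g=lambda a,z:np.round(ray(d,a[0]/4+265-.4,a[1]/4+150-.4,z),4)
print([g(a,.189) for a in [(160,365),(333,520),(612,345)]],"mid", (g((160,365),.189)+g((612,345),.189))/2)
print([g(a,.085) for a in [(163,497),(330,647),(583,478)]],"mid", (g((163,497),.085)+g((583,478),.085))/2)
w=load("w14"); print(ray(w,140,48,.189),ray(w,503,48,.189), ray(w,320,5,.13))
E
```

```text
[array([ 0.5387, -0.083 ,  0.189 ]), array([ 0.6754, -0.084 ,  0.189 ]), array([0.6768, 0.1066, 0.189 ])] mid [0.60775 0.0118  0.189  ]
[array([ 0.536 , -0.0832,  0.085 ]), array([ 0.6728, -0.0804,  0.085 ]), array([0.6731, 0.1048, 0.085 ])] mid [0.60455 0.0108  0.085  ]
[0.53933787 0.10948786 0.189     ] [0.67663016 0.10966059 0.189     ] [0.60732882 0.13847507 0.13      ]
```

Emit:
send_rows(plan=[[[-0.001, -0.001, -0.015], [0, 0, 0], 255], [[0, 0, -0.02], [0, 0, 0], 255], [[0, 0, -0.02], [0, 0, 0], 255], [[0, 0, -0.02], [0, 0, 0], 255], [[0, 0, -0.01], [0, 0, 0], 255], [[0, 0, -0.005], [0, 0, 0], 255], [[0, 0, 0], [0, 0, 0], 255], [[0, 0, 0], [0, 0, 0], 255]])

```text
time: 40.0
tool_pos: [0.6067, 0.005, 0.1107]
tool_rot: [3.14, 0.0, 1.571]
contact_force: [0.4, 0.2, -2.9]
opening: 0.0256
```

Emit:
send_rows(plan=[[[0, 0, -0.003], [0, 0, 0], 255], [[0, 0, -0.002], [0, 0, 0], 255], [[0, 0, -0.001], [0, 0, 0], 255], [[0, 0, 0], [0, 0, 0], 255]])

```text
time: 40.4
tool_pos: [0.606, 0.0049, 0.1037]
tool_rot: [-3.141, -0.0, 1.571]
contact_force: [-0.6, -1.3, -3.8]
opening: 0.026
```

Emit:
send_rows(plan=[[[0, 0, -0.002], [0, 0, 0], 255], [[0, 0, -0.001], [0, 0, 0], 255], [[0, 0, 0], [0, 0, 0], 255], [[0, 0, 0], [0, 0, 0], 255]])

```text
time: 40.8
tool_pos: [0.6064, 0.0048, 0.1018]
tool_rot: [3.14, 0.0, 1.571]
contact_force: [-1.7, -0.0, 6.1]
opening: 0.0259
```

Emit:
send_rows(plan=[[[0, 0, 0], [0, 0, 0], 60], [[0, 0, 0], [0, 0, 0], 60], [[0, 0, 0], [0, 0, 0], 60], [[0, 0, 0.02], [0, 0, 0], 60], [[0, 0, 0.04], [0, 0, 0], 60], [[0, 0, 0.04], [0, 0, 0], 60], [[0, -0.023, 0.01], [0, 0, -0.1208], 60], [[0, -0.023, 0.01], [0, 0, -0.1208], 60], [[0, -0.023, 0], [0, 0, -0.1208], 60], [[0, -0.023, 0], [0, 0, -0.1208], 60], [[-0.002, -0.023, 0], [0, 0, -0.1208], 60], [[-0.002, -0.023, 0], [0, 0, -0.1208], 60], [[-0.002, -0.023, 0], [0, 0, -0.1208], 60], [[-0.002, -0.023, 0], [0, 0, -0.1208], 60], [[-0.002, -0.023, 0], [0, 0, -0.1208], 60], [[-0.002, -0.023, 0], [0, 0, -0.1208], 60], [[-0.002, -0.023, 0], [0, 0, -0.1208], 60], [[-0.002, -0.023, 0], [0, 0, -0.1208], 60], [[-0.002, -0.023, 0], [0, 0, -0.1208], 60], [[0, 0, 0], [0, 0, 0], 60]])

```text
time: 42.8
tool_pos: [0.5875, -0.297, 0.2201]
tool_rot: [3.141, 0.0, -0.005]
contact_force: [-0.0, 0.5, 0.6]
opening: 0.0702
```

```bash
python3 - <<'E'
from h import *
s=robot.observe(); print(s["tool_pos"],s["tool_rot"],s["opening"],s["contact_force"])
shot("scene","s15",(160,200,460,440),2.6);shot("wrist","w15"); shot("side","d15",(250,150,450,310),4)
save(load("s15")["pixels"][:,:,::-1],"c15",(265,200,425,330),5)
save(load("s15")["pixels"][:,:,::-1],"c15m",(150,310,290,435),5)
E
```

```text
[ 0.58747003 -0.29704335  0.22010139] [ 3.14070393e+00  4.09479752e-04 -5.17154703e-03] 0.07020183658883548 [-0.02062373  0.49411352  0.55849846]
```

View pics/c15.png

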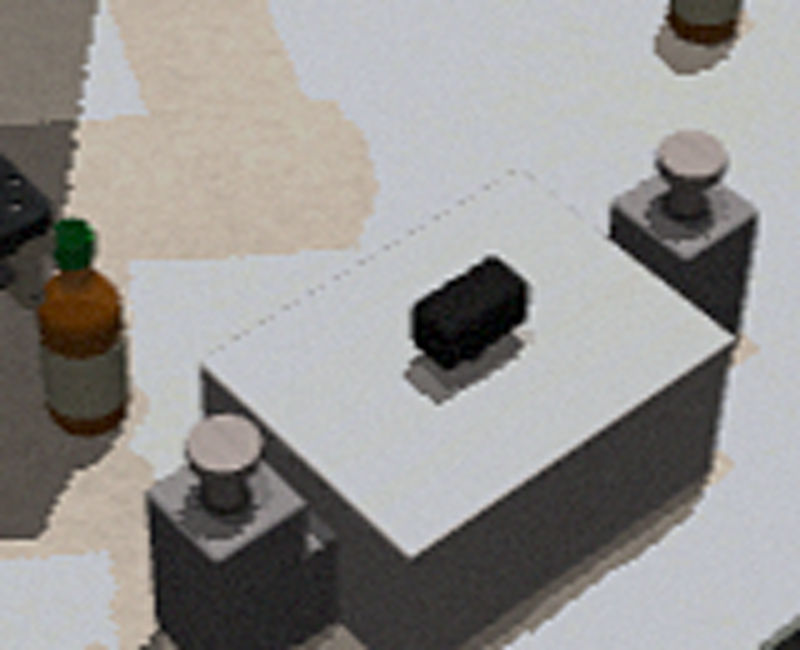

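View pics/w15.png

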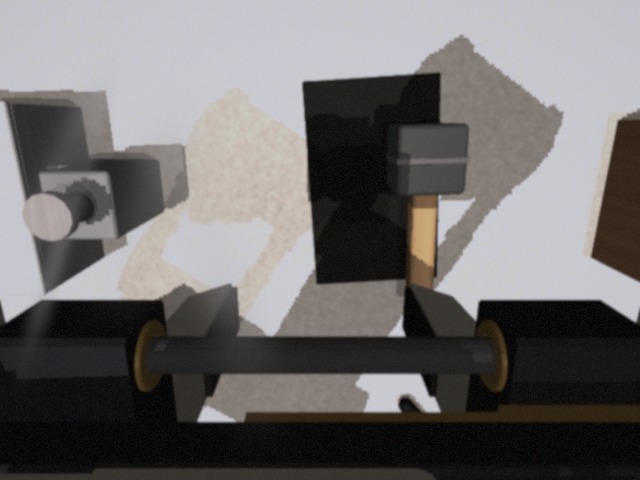

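View pics/c15m.png

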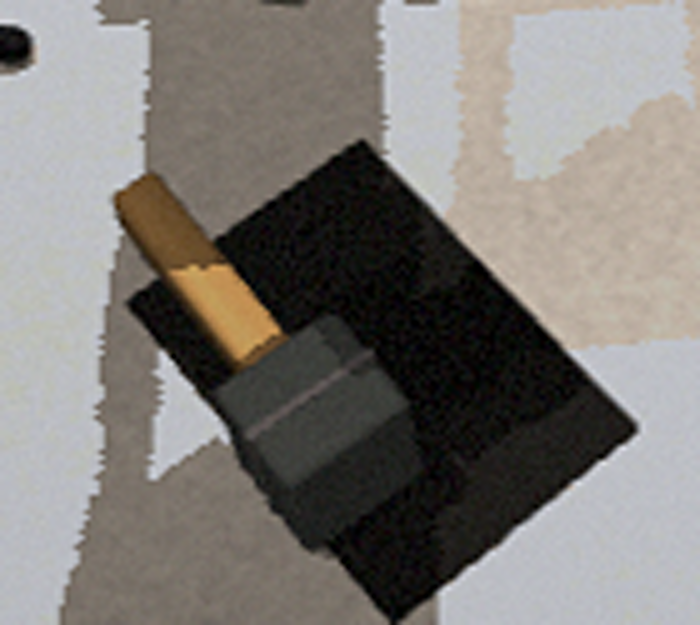

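View pics/d15.png

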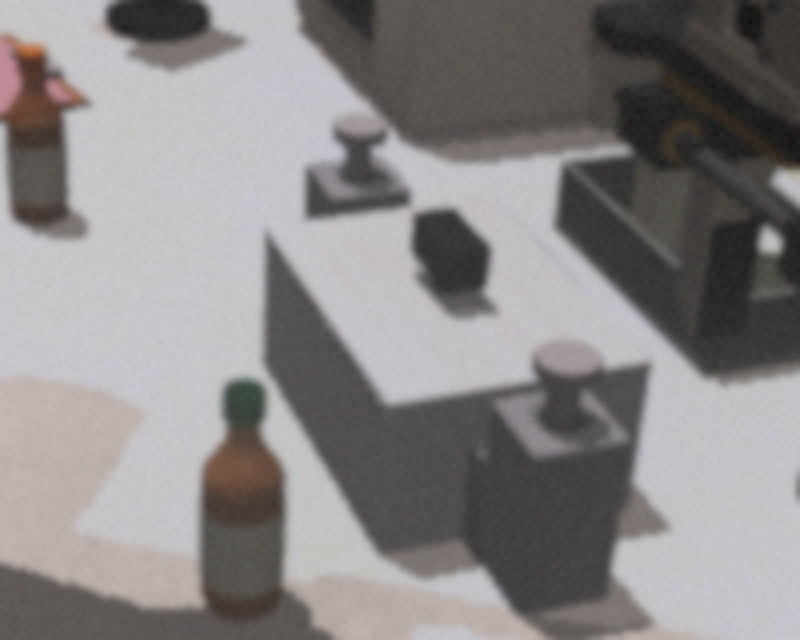

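The lid is fully seated, with no gap showing. The mallet's head hangs over the mat's edge, with its top corners at (217,393), (335,315), (408,405) and (292,485) in the crop.

```bash
python3 - <<'E'
from h import *
d=load("s15"); g=lambda a,z:ray(d,a[0]/5+150-.4,a[1]/5+310-.4,z)
P=np.array([g(a,.057) for a in [(217,393),(335,315),(408,405),(292,485)]]); print(np.round(P,4),P.mean(0))
M=np.array([g(a,.003) for a in [(127,303),(362,140),(637,430),(393,622)]]); print(np.round(M,4),"mat",M.mean(0))
he=g((135,190),.041); h0=g((265,350),.041); print("handle",he,h0,np.degrees(np.arctan2(*(h0-he)[[1,0]])))
w=load("w15")
for a,z in [((396,124),.057),((467,124),.057),((397,193),.057),((466,193),.057),((424,196),.041),((421,288),.041),((303,83),.003),((440,73),.003),((318,283),.003)]: print(a,np.round(ray(w,*a,z),4))
E
```

```text
[[ 0.6092 -0.4101  0.057 ]
 [ 0.6085 -0.358   0.057 ]
 [ 0.6594 -0.3568  0.057 ]
 [ 0.6601 -0.4074  0.057 ]] [ 0.63433995 -0.38308746  0.057     ]
[[ 0.5153 -0.4107  0.003 ]
 [ 0.5074 -0.2931  0.003 ]
 [ 0.6957 -0.2814  0.003 ]
 [ 0.7021 -0.3985  0.003 ]] mat [ 0.60514269 -0.34590462  0.003     ]
handle [ 0.4958096  -0.38799916  0.041     ] [ 0.59462568 -0.38404453  0.041     ] 2.2917557460866025
(396, 124) [ 0.6621 -0.3528  0.057 ]
(467, 124) [ 0.6621 -0.4066  0.057 ]
(397, 193) [ 0.6094 -0.3563  0.057 ]
(466, 193) [ 0.6094 -0.4111  0.057 ]
(424, 196) [ 0.6041 -0.3821  0.041 ]
(421, 288) [ 0.521  -0.3853  0.041 ]
(303, 83) [ 0.6957 -0.2805  0.003 ]
(440, 73) [ 0.7036 -0.3979  0.003 ]
(318, 283) [ 0.5102 -0.293   0.003 ]
```

Emit:
send_rows(plan=[[[0.0005, -0.0225, 0], [0, 0, 0.01], 60], [[0.001, -0.022, 0], [0, 0, 0.01], 60], [[0.001, -0.022, 0], [0, 0, 0.01], 60], [[0.001, -0.02, -0.02], [0, 0, 0.003], 60], [[0, 0, -0.03], [0, 0, 0], 60], [[0, 0, -0.035], [0, 0, 0], 60], [[0, 0, -0.035], [0, 0, 0], 60], [[0, 0, -0.03], [0, 0, 0], 60], [[0, 0, -0.02], [0, 0, 0], 60], [[0, 0, 0], [0, 0, 0], 60], [[0, 0, 0], [0, 0, 0], 60]])

```text
time: 44.05
tool_pos: [0.5923, -0.3799, 0.0513]
tool_rot: [3.141, -0.0, 0.035]
contact_force: [0.0, -0.9, -0.1]
opening: 0.0704
```

```bash
python3 - <<'E'
from h import *
s=robot.observe(); print(s["tool_pos"],s["tool_rot"],s["opening"],s["contact_force"])
shot("wrist","w16"); shot("scene","s16",(150,290,290,435),4)
E
```

```text
[ 0.59225713 -0.37986926  0.05133062] [ 3.14142427e+00 -3.05736894e-04  3.51403838e-02] 0.07044255417418611 [ 0.00186383 -0.92096919 -0.0511604 ]
```

View pics/w16.png

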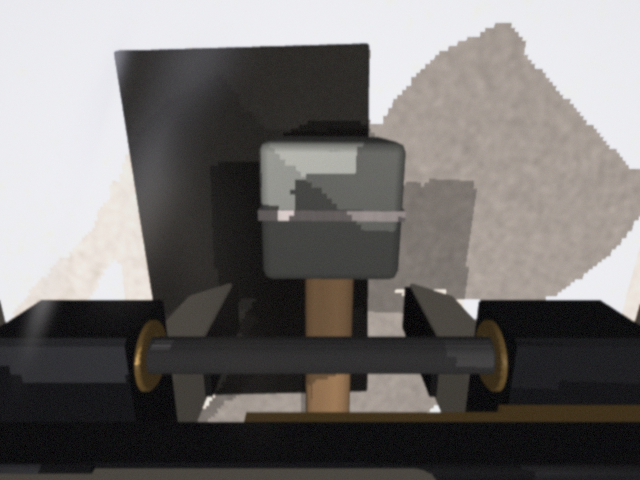

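View pics/s16.png

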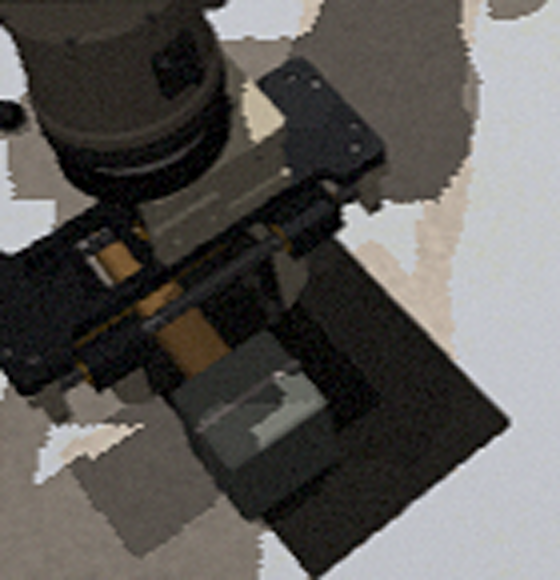

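Emit:
send_rows(plan=[[[0, -0.004, -0.015], [0, 0, 0], 60], [[0, 0, -0.015], [0, 0, 0], 60], [[0, 0, -0.008], [0, 0, 0], 60], [[0, 0, 0], [0, 0, 0], 60], [[0, 0, 0], [0, 0, 0], 60], [[0, 0, 0], [0, 0, 0], 255], [[0, 0, 0], [0, 0, 0], 255], [[0, 0, 0], [0, 0, 0], 255], [[0, 0, 0], [0, 0, 0], 255], [[0, 0, 0], [0, 0, 0], 255], [[0, 0, 0], [0, 0, 0], 255], [[0, 0, 0], [0, 0, 0], 255]], newtons=60)

```text
time: 45.35
tool_pos: [0.5916, -0.3845, 0.0128]
tool_rot: [-3.141, 0.0, 0.033]
contact_force: [-0.1, 1.4, -0.9]
opening: 0.0217
```

Emit:
send_rows(plan=[[[0, 0, 0.01], [0, 0, 0], 255], [[0, 0, 0.02], [0, 0, 0], 255], [[0, 0, 0.03], [0, 0, 0], 255], [[0, 0, 0.03], [0, 0, 0], 255], [[0, 0, 0.03], [0, 0, 0], 255], [[0, 0, 0.03], [0, 0, 0], 255], [[0, 0, 0.03], [0, 0, 0], 255], [[-0.0018, 0.026, 0], [0, 0, -0.0033], 255], [[-0.0018, 0.026, 0], [0, 0, -0.0033], 255], [[-0.0018, 0.026, 0], [0, 0, -0.0033], 255], [[-0.0018, 0.026, 0], [0, 0, -0.0033], 255], [[-0.0018, 0.026, 0], [0, 0, -0.0033], 255], [[-0.0018, 0.026, 0], [0, 0, -0.0033], 255], [[-0.0018, 0.026, 0], [0, 0, -0.0033], 255], [[-0.0018, 0.026, 0], [0, 0, -0.0033], 255], [[-0.0018, 0.026, 0], [0, 0, -0.0033], 255], [[-0.0018, 0.026, 0], [0, 0, -0.0033], 255], [[0, 0, 0], [0, 0, 0], 255], [[0, 0, 0], [0, 0, 0], 255]])

```text
time: 47.25
tool_pos: [0.5734, -0.1242, 0.193]
tool_rot: [3.141, 0.0, 0.002]
contact_force: [-0.7, -0.2, -4.5]
opening: 0.0219
```

```bash
python3 - <<'E'
from h import *
s=robot.observe(); print(s["tool_pos"],s["tool_rot"],s["opening"],s["contact_force"])
shot("scene","s17",(230,200,390,330),5); shot("side","d17",(300,140,460,270),5)
d=load("s17"); x,y,z=s["tool_pos"]; b=z-.0098
P=np.array([[x+.043+a*.0275,y+c*.0275,b+e*.055] for a,c,e in [(-1,-1,1),(-1,1,1),(1,1,1),(1,-1,1),(-1,-1,0),(1,-1,0),(1,1,0)]])
print("scene",np.round((proj(d,P)-[230,200])*5).tolist()); print("side",np.round((proj(load("d17"),P)-[300,140])*5).tolist())
E
```

```text
[ 0.57344836 -0.12419075  0.19299244] [3.14113128e+00 2.98320340e-04 1.75359998e-03] 0.021860594224300704 [-0.68966493 -0.18629915 -4.51456497]
scene [[306.0, 265.0], [420.0, 200.0], [512.0, 279.0], [396.0, 348.0], [313.0, 363.0], [400.0, 445.0], [511.0, 377.0]]
side [[484.0, 258.0], [411.0, 191.0], [553.0, 175.0], [633.0, 239.0], [466.0, 405.0], [610.0, 384.0], [534.0, 314.0]]
```

View pics/s17.png

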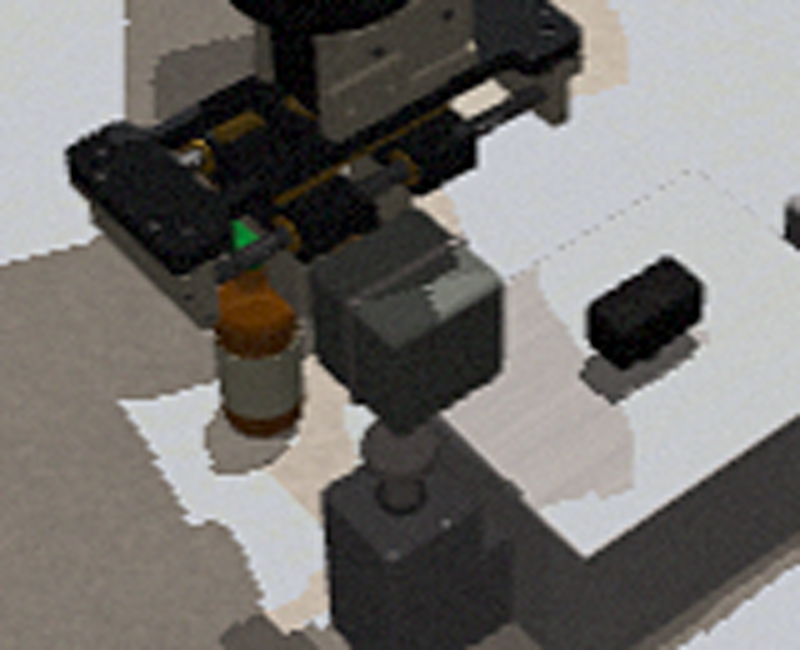

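View pics/d17.png

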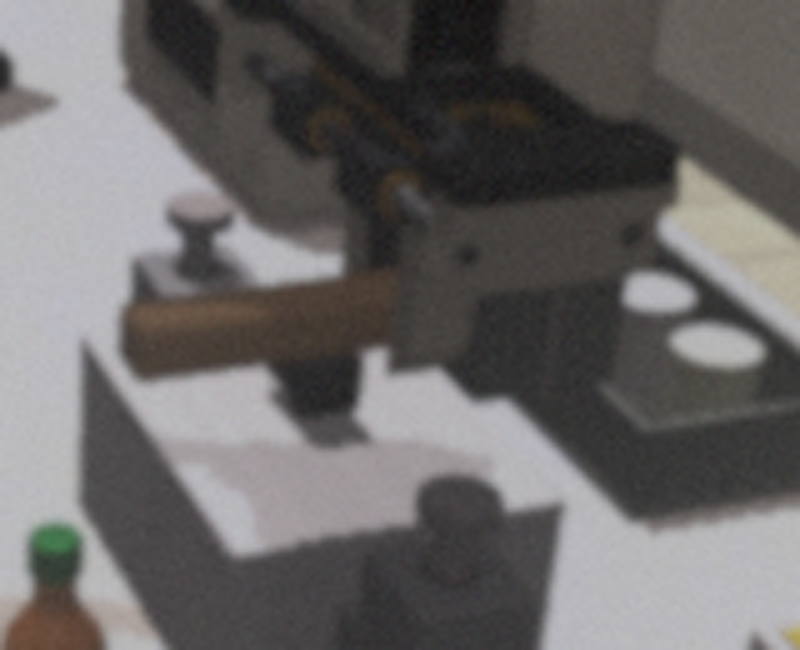

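Mallet is held level above the right pin. Lowering it.

Emit:
send_rows(plan=[[[0, 0, -0.02], [0, 0, 0], 255], [[0, 0, -0.015], [0, 0, 0], 255], [[0, 0, -0.01], [0, 0, 0], 255], [[0, 0, 0], [0, 0, 0], 255], [[0, 0, 0], [0, 0, 0], 255]])

```text
time: 47.85
tool_pos: [0.5739, -0.1251, 0.148]
tool_rot: [3.141, -0.0, -0.0]
contact_force: [0.3, 0.1, -3.2]
opening: 0.0217
```

```bash
python3 - <<'E'
from h import *
s=robot.observe(); print(s["tool_pos"],s["tool_rot"],s["opening"],s["contact_force"])
shot("scene","s18",(270,240,370,330),7); shot("wrist","w18")
d=load("s18");print([(np.round((proj(d,p)-[270,240])*7)).tolist() for p in ([.606,-.1245,.13],[.606,-.1245,.127])])
E
```

```text
[ 0.57387221 -0.12514921  0.14804469] [ 3.14134419e+00 -3.44997120e-04 -2.32972965e-04] 0.02167979999563683 [ 0.34498304  0.08319344 -3.19606175]
[[[278.0, 339.0]], [[278.0, 346.0]]]
```

View pics/s18.png

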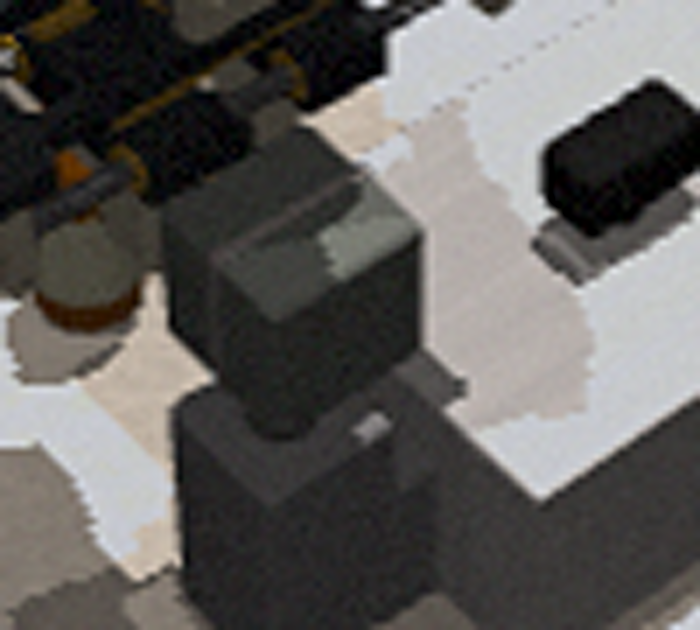

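View pics/w18.png

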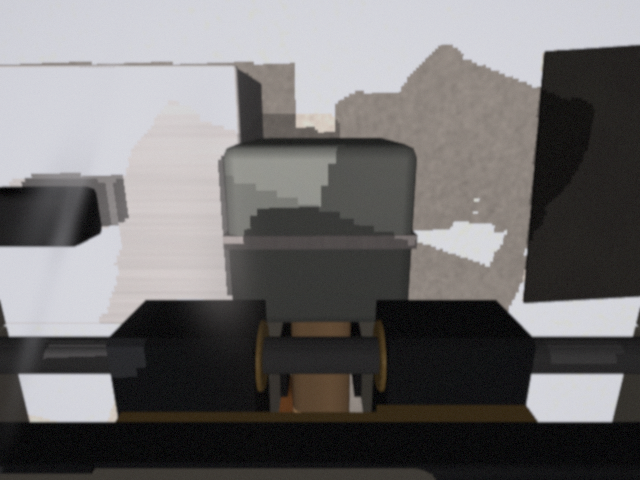

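Head covers the pin. Now I press down in small steps and watch the force.

Emit:
send_rows(plan=[[[0, 0, -0.006], [0, 0, 0], 255], [[0, 0, -0.005], [0, 0, 0], 255], [[0, 0, -0.005], [0, 0, 0], 255], [[0, 0, -0.004], [0, 0, 0], 255]])

```text
time: 48.35
tool_pos: [0.574, -0.1247, 0.1283]
tool_rot: [3.141, -0.001, 0.001]
contact_force: [-1.3, 0.6, 5.4]
opening: 0.0217
```

Emit:
send_rows(plan=[[[0, 0, -0.003], [0, 0, 0], 255], [[0, 0, -0.002], [0, 0, 0], 255], [[0, 0, 0], [0, 0, 0], 255]])

```text
time: 48.65
tool_pos: [0.574, -0.1247, 0.1229]
tool_rot: [3.141, -0.001, 0.0]
contact_force: [-1.0, -0.3, 1.8]
opening: 0.0219
```

Emit:
send_rows(plan=[[[0, 0, -0.002], [0, 0, 0], 255], [[0, 0, -0.002], [0, 0, 0], 255], [[0, 0, 0], [0, 0, 0], 255]])

```text
time: 48.95
tool_pos: [0.574, -0.1247, 0.1195]
tool_rot: [3.141, -0.001, 0.0]
contact_force: [-3.4, -0.4, 7.5]
opening: 0.0216
```

Emit:
send_rows(plan=[[[0, 0, -0.002], [0, 0, 0], 255], [[0, 0, -0.001], [0, 0, 0], 255], [[0, 0, 0], [0, 0, 0], 255]])

```text
time: 49.25
tool_pos: [0.574, -0.1248, 0.1193]
tool_rot: [3.14, -0.003, 0.001]
contact_force: [-9.1, 2.1, 25.6]
opening: 0.0213
```

Force rose to 26 N at TCP z 0.119, which matches the stop. I'll lift and check.

Emit:
send_rows(plan=[[[0, 0, 0.01], [0, 0, 0], 255], [[0, 0, 0.02], [0, 0, 0], 255], [[0, 0, 0.03], [0, 0, 0], 255], [[0, 0, 0.02], [0, 0, 0], 255], [[0, 0.02, 0], [0, 0, 0], 255], [[0, 0.03, 0], [0, 0, 0], 255], [[0, 0.03, 0], [0, 0, 0], 255], [[0, 0.03, 0], [0, 0, 0], 255], [[0, 0.03, 0], [0, 0, 0], 255], [[0, 0.03, 0], [0, 0, 0], 255], [[0, 0.03, 0], [0, 0, 0], 255], [[0, 0.03, 0], [0, 0, 0], 255], [[0, 0.03, 0], [0, 0, 0], 255], [[0, 0.009, 0], [0, 0, 0], 255], [[0, 0, 0], [0, 0, 0], 255], [[0, 0, 0], [0, 0, 0], 255]])

```text
time: 50.85
tool_pos: [0.5734, 0.1437, 0.195]
tool_rot: [3.141, 0.001, 0.0]
contact_force: [0.3, 0.3, -3.7]
opening: 0.0215
```

```bash
python3 - <<'E'
from h import *
s=robot.observe(); print(s["tool_pos"],s["tool_rot"],s["opening"],s["contact_force"])
shot("scene","s19",(270,180,430,330),5); shot("side","d19",(300,140,460,310),4.5)
d=load("s19");print([(np.round((proj(d,p)-[270,180])*5)).tolist() for p in ([.606,-.1245,.13],[.606,-.1245,.110])])
x,y,z=s["tool_pos"]; b=z-.0098
P=np.array([[x+.043+a*.0275,y+c*.0275,b+e*.055] for a,c,e in [(-1,-1,1),(-1,1,1),(1,1,1),(1,-1,1),(-1,-1,0),(1,-1,0),(1,1,0)]])
print("scene",np.round((proj(d,P)-[270,180])*5).tolist())
E
```

```text
[0.57338441 0.1437227  0.19500103] [3.14080683e+00 1.37391684e-03 4.13995864e-04] 0.021513500552617307 [ 0.31604331  0.2690108  -3.66253161]
[[[198.0, 542.0]], [[200.0, 574.0]]]
scene [[616.0, 70.0], [707.0, 18.0], [802.0, 81.0], [710.0, 136.0], [605.0, 168.0], [696.0, 234.0], [785.0, 179.0]]
```

View pics/s19.png

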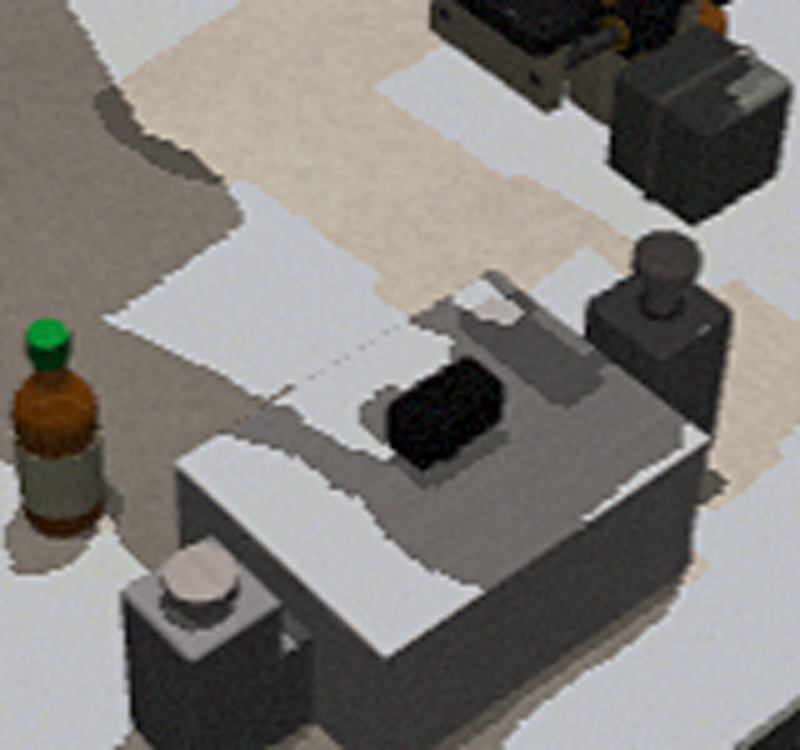

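View pics/d19.png

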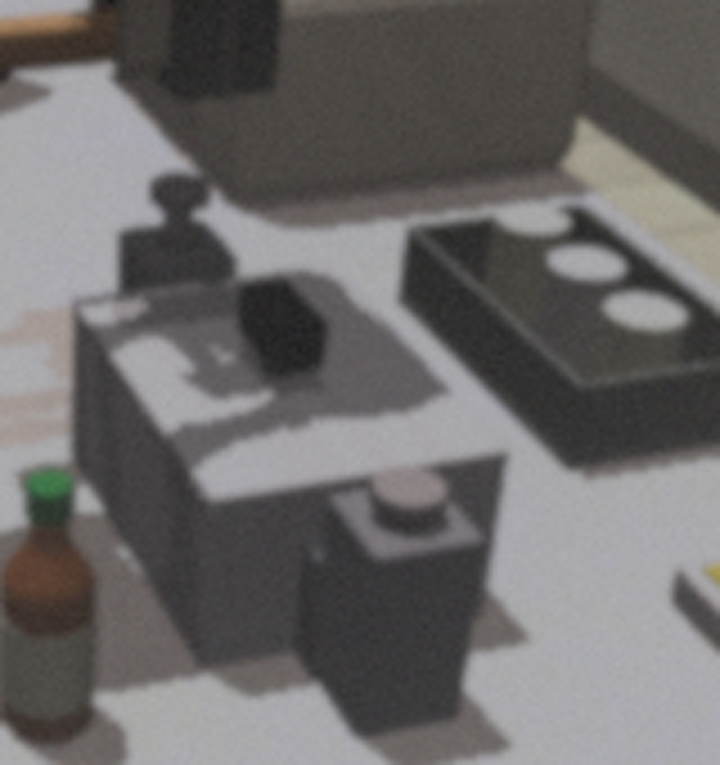

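The right pin's top is at (199,573), where a height of 110 mm projects, so it is fully down. Next, the left pin.

Emit:
send_rows(plan=[[[0, 0.001, -0.02], [0, 0, 0], 255], [[0, 0, -0.015], [0, 0, 0], 255], [[0, 0, -0.012], [0, 0, 0], 255], [[0, 0, 0], [0, 0, 0], 255], [[0, 0, -0.006], [0, 0, 0], 255], [[0, 0, -0.005], [0, 0, 0], 255], [[0, 0, -0.005], [0, 0, 0], 255], [[0, 0, -0.004], [0, 0, 0], 255], [[0, 0, -0.003], [0, 0, 0], 255], [[0, 0, 0], [0, 0, 0], 255]])

```text
time: 51.95
tool_pos: [0.5741, 0.1453, 0.126]
tool_rot: [3.141, -0.001, 0.0]
contact_force: [-0.2, -1.8, 2.7]
opening: 0.0214
```

Emit:
send_rows(plan=[[[0, 0, -0.003], [0, 0, 0], 255], [[0, 0, -0.002], [0, 0, 0], 255], [[0, 0, 0], [0, 0, 0], 255]])

```text
time: 52.25
tool_pos: [0.5741, 0.1453, 0.121]
tool_rot: [3.141, -0.001, 0.0]
contact_force: [-0.5, -2.0, 2.7]
opening: 0.0216
```

Emit:
send_rows(plan=[[[0, 0, -0.002], [0, 0, 0], 255], [[0, 0, -0.001], [0, 0, 0], 255], [[0, 0, 0], [0, 0, 0], 255]])

```text
time: 52.55
tool_pos: [0.5741, 0.1454, 0.1195]
tool_rot: [3.141, -0.002, 0.0]
contact_force: [-5.0, -2.6, 12.5]
opening: 0.0222
```

Emit:
send_rows(plan=[[[0, 0, -0.001], [0, 0, 0], 255], [[0, 0, -0.001], [0, 0, 0], 255], [[0, 0, 0], [0, 0, 0], 255]])

```text
time: 52.85
tool_pos: [0.5741, 0.1454, 0.1193]
tool_rot: [3.141, -0.003, 0.001]
contact_force: [-10.0, -3.1, 24.6]
opening: 0.0214
```

Emit:
send_rows(plan=[[[0, 0, 0.01], [0, 0, 0], 255], [[0, 0, 0.02], [0, 0, 0], 255], [[0, 0, 0.03], [0, 0, 0], 255], [[0, 0, 0.02], [0, 0, 0], 255], [[0, -0.025, 0], [0, 0, 0], 255], [[0, -0.036, 0], [0, 0, 0], 255], [[0, -0.036, 0], [0, 0, 0], 255], [[0, -0.036, 0], [0, 0, 0], 255], [[0, -0.036, 0], [0, 0, 0], 255], [[0, -0.036, 0], [0, 0, 0], 255], [[0, -0.036, 0], [0, 0, 0], 255], [[0, -0.036, 0], [0, 0, 0], 255], [[0.004, -0.036, 0], [0, 0, 0], 255], [[0.004, -0.036, 0], [0, 0, 0.01], 255], [[0.004, -0.036, 0], [0, 0, 0.01], 255], [[0.004, -0.036, 0], [0, 0, 0.01], 255], [[0.004, -0.036, 0], [0, 0, 0.01], 255], [[0.004, -0.036, 0], [0, 0, 0.01], 255], [[0.004, 0, 0], [0, 0, 0], 255], [[0, 0, 0], [0, 0, 0], 255]])

```text
time: 54.85
tool_pos: [0.6014, -0.3478, 0.1937]
tool_rot: [-3.139, 0.002, 0.049]
contact_force: [-0.1, 0.1, -4.6]
opening: 0.0219
```

```bash
python3 - <<'E'
from h import *
s=robot.observe(); print(s["tool_pos"],s["tool_rot"],s["opening"],s["contact_force"])
shot("scene","s20",(270,180,430,330),5); shot("wrist","w20")
save(load("s20")["pixels"][:,:,::-1],"c20",(150,250,310,435),4)
d=load("s20");print([(np.round((proj(d,p)-[270,180])*5)).tolist() for p in ([.606,-.1245,.110],[.606,.1445,.110],[.606,.1445,.113])])
E
```

```text
[ 0.60140007 -0.34783858  0.19365554] [-3.13924295e+00  1.80149504e-03  4.90946142e-02] 0.02187900498244721 [-0.14694276  0.07672207 -4.64406078]
[[[200.0, 574.0]], [[662.0, 284.0]], [[663.0, 279.0]]]
```

View pics/s20.png

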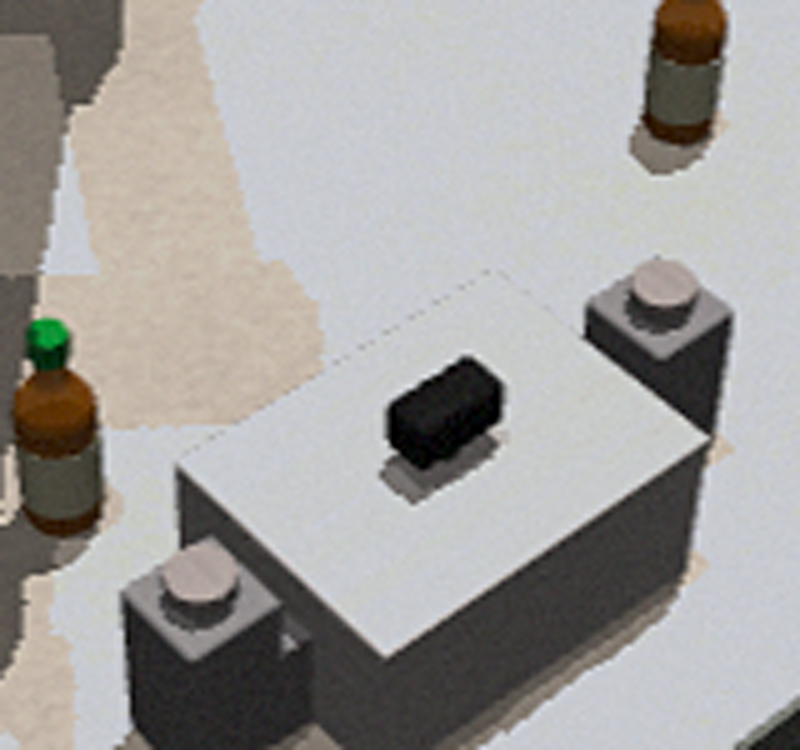

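View pics/c20.png

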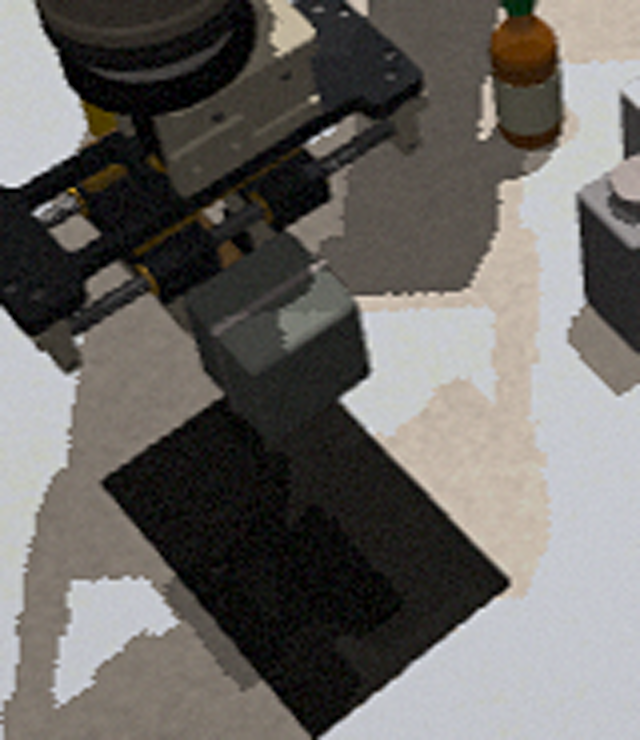

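View pics/w20.png

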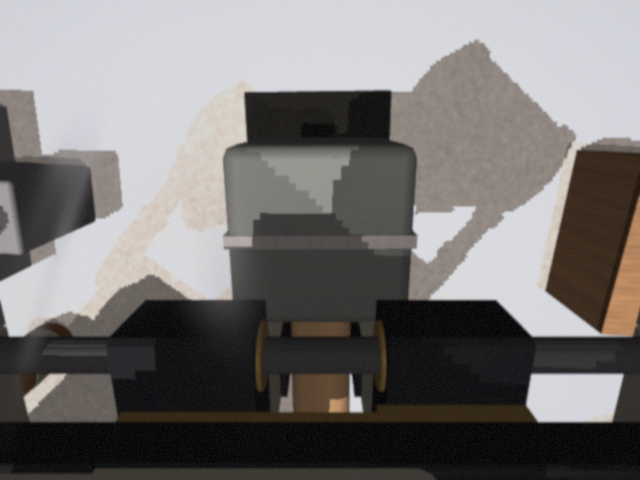

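Both pin tops now project to 110 mm height ((199,573) and (665,284)). The mallet head is above the mat, so I lower it.

Emit:
send_rows(plan=[[[0, 0, -0.02], [0, 0, 0], 255], [[0, 0, -0.03], [0, 0, 0], 255], [[0, 0, -0.035], [0, 0, 0], 255], [[0, 0, -0.035], [0, 0, 0], 255], [[0, 0, -0.025], [0, 0, 0], 255], [[0, 0, -0.015], [0, 0, 0], 255], [[0, 0, -0.008], [0, 0, 0], 255], [[0, 0, 0], [0, 0, 0], 255], [[0, 0, 0], [0, 0, 0], 255]])

```text
time: 55.85
tool_pos: [0.6025, -0.3479, 0.0293]
tool_rot: [3.14, -0.002, 0.051]
contact_force: [0.0, -0.3, -3.8]
opening: 0.0212
```

Emit:
send_rows(plan=[[[0, 0, -0.004], [0, 0, 0], 255], [[0, 0, -0.003], [0, 0, 0], 255], [[0, 0, -0.002], [0, 0, 0], 255], [[0, 0, 0], [0, 0, 0], 255]])

```text
time: 56.25
tool_pos: [0.6014, -0.3475, 0.0185]
tool_rot: [-3.141, 0.0, 0.05]
contact_force: [-1.4, -0.1, -2.6]
opening: 0.0223
```

Emit:
send_rows(plan=[[[0, 0, -0.002], [0, 0, 0], 255], [[0, 0, -0.002], [0, 0, 0], 255], [[0, 0, 0], [0, 0, 0], 255]])

```text
time: 56.55
tool_pos: [0.6014, -0.3474, 0.0143]
tool_rot: [-3.141, 0.001, 0.05]
contact_force: [0.9, 0.2, -3.1]
opening: 0.0215
```

Emit:
send_rows(plan=[[[0, 0, -0.001], [0, 0, 0], 255], [[0, 0, 0], [0, 0, 0], 255]])

```text
time: 56.75
tool_pos: [0.6016, -0.3476, 0.0136]
tool_rot: [-3.142, 0.0, 0.05]
contact_force: [-1.1, 0.0, -4.3]
opening: 0.0218
```

Emit:
send_rows(plan=[[[0, 0, -0.001], [0, 0, 0], 255], [[0, 0, -0.001], [0, 0, 0], 255], [[0, 0, 0], [0, 0, 0], 255]])

```text
time: 57.05
tool_pos: [0.6017, -0.3477, 0.0128]
tool_rot: [3.141, -0.001, 0.05]
contact_force: [-2.9, 1.7, 3.5]
opening: 0.0218
```

Contact. I release, lift straight up and back away.

Emit:
send_rows(plan=[[[0, 0, 0], [0, 0, 0], 150], [[0, 0, 0], [0, 0, 0], 90], [[0, 0, 0], [0, 0, 0], 60], [[0, 0, 0], [0, 0, 0], 60], [[0, 0, 0.02], [0, 0, 0], 60], [[0, 0, 0.03], [0, 0, 0], 60], [[0, 0, 0.04], [0, 0, 0], 60], [[0, 0, 0.04], [0, 0, 0], 60], [[0, 0, 0.04], [0, 0, 0], 60], [[0, 0, 0.03], [0, 0, 0], 60], [[-0.03, 0, 0.02], [0, 0, 0], 60], [[-0.03, -0.01, 0], [0, 0, 0], 60], [[-0.03, -0.01, 0], [0, 0, 0], 60], [[-0.03, -0.01, 0], [0, 0, 0], 60], [[-0.03, -0.01, 0], [0, 0, 0], 60], [[-0.03, -0.01, 0], [0, 0, 0], 60], [[-0.03, -0.01, 0], [0, 0, 0], 60], [[0, 0, 0], [0, 0, 0], 60]])

```text
time: 58.85
tool_pos: [0.3887, -0.4088, 0.2321]
tool_rot: [3.141, 0.001, 0.047]
contact_force: [0.6, -0.2, 0.5]
opening: 0.0702
```

```bash
python3 - <<'E'
from h import *
s=robot.observe(); print(s["time"],s["tool_pos"],s["opening"],s["contact_force"])
shot("scene","s21"); shot("side","d21")
save(load("s21")["pixels"][:,:,::-1],"c21",(150,310,290,435),5)
save(load("s21")["pixels"][:,:,::-1],"c21b",(270,180,430,330),5)
E
```

```text
58.85 [ 0.38874087 -0.40881039  0.23206692] 0.07015959160005016 [ 0.61575672 -0.16158846  0.48637769]
```

View pics/s21.png

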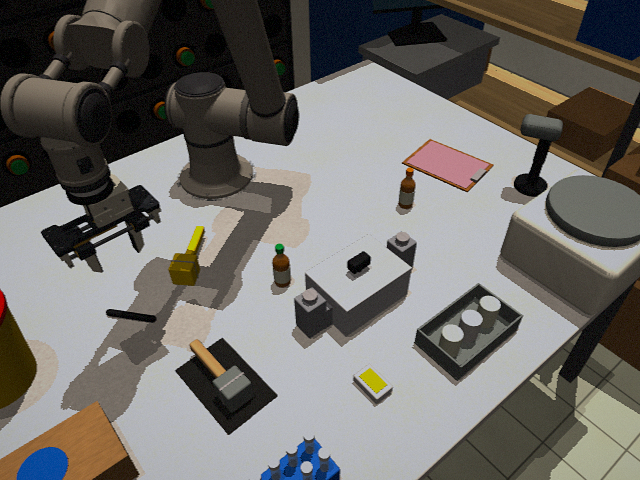

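View pics/c21.png

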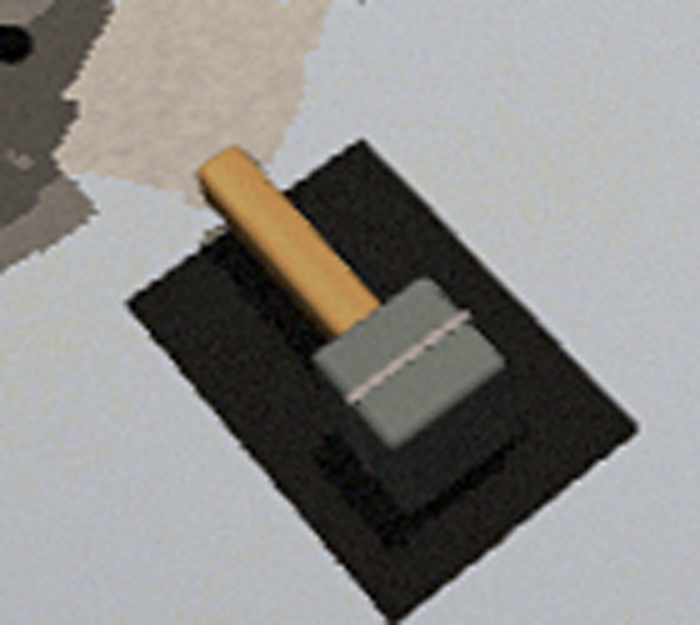

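View pics/d21.png

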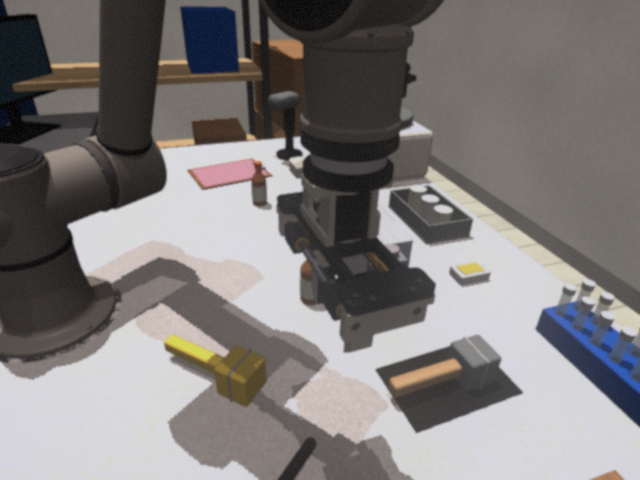

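View pics/c21b.png

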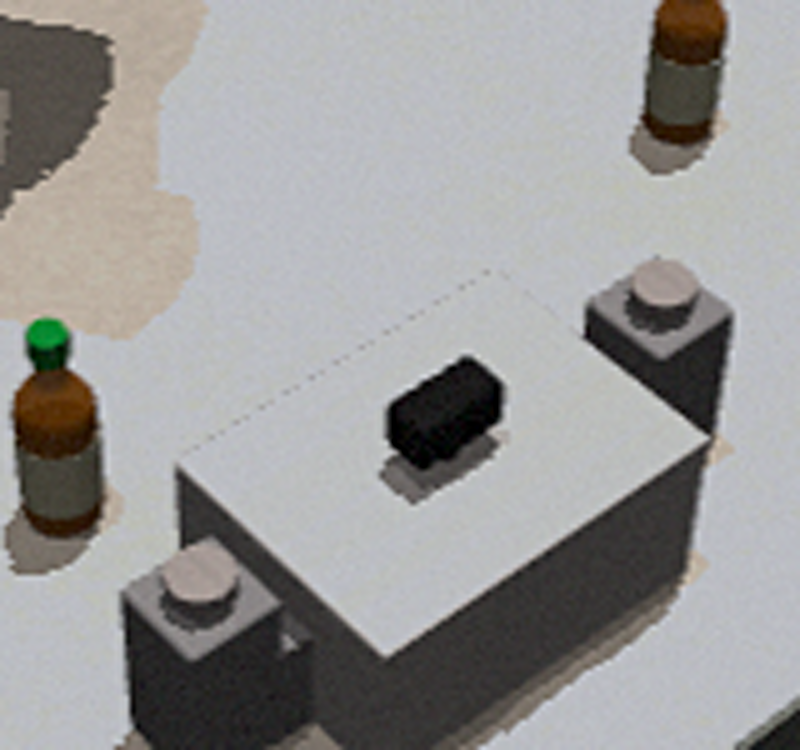

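The mallet lies level, with its head well inside the mat. The lid is flush, both pins are down, and the bottles are where they started. Handing in.

```bash
python3 -c "
from h import *
print(robot.hand_in())"
```

```text
the job is handed in; nothing more can be done
None
```

The whole job is done as asked and handed in at about 59 s of the 208 s allowed; the hand-in gave no verdict.

- **Lid:** I lifted it by the knob and laid it flat on the clear bench. After loading, I put it back; it came to rest at the predicted height and looked flush with the rim all round.
- **Jars:** All four amber jars were present and stand two by two in the box. I checked this in the pictures before closing the lid.
- **Pins:** I pressed both down with the mallet head until they met their stops, at about 25 N wrist force reading. Both pin tops then matched the 110 mm fully-down height in the camera view.
- **Mallet:** It lies level with its head well inside the black mat.
- **Tall bottles:** Both stand where they started, and nothing else on the bench looks moved.

Two things went differently from plan:
- **First jar:** It slid about 14 mm in the grip while being carried. It stayed upright, held by its cap, and I lowered it with the corrected height.
- **Knocked mallet:** It was found a few centimetres aside, its head partly off the mat, so I measured it again before gripping it.

None of the last checks failed. The scene camera read the jars about 6 mm short in x compared with where the grip closed, so I used the grip position.

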